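# Load the kiln shelf: blue glass blanks onto their slumping moulds

### The job

Load the kiln shelf for the blue firing: lay each of the four blue glass blanks flat on the clay slumping mould of its own shape (round, square, hexagon, leaf), centred and turned to match, so that the same rim of clay shows all round. Set the glass down gently, without dropping it, keep the moulds standing flat on the shelf, and leave the amber glass lying where it is.

Things in the scene. Friction and masses are not known exactly. Their poses are not given: they have to be found in the camera images.
- blue_round_centre (a point): Blue glass blank, round: a disc 60 mm across. Flat opaque dark blue glass, 12 mm thick, about 90 g. Point: its centre, 6 mm above its underside; z up. It starts flat on a pale layout board (top 6 mm above the table), 100 mm or more from other glass, centre to centre.
- blue_square_centre (a point): Blue glass blank, square: 56 by 56 mm, x and y axes parallel to its sides. Flat opaque dark blue glass, 12 mm thick, about 90 g. Point: its centre, 6 mm above its underside; z up. It starts flat on a pale layout board (top 6 mm above the table), 100 mm or more from other glass, centre to centre.
- blue_hexagon_centre (a point): Blue glass blank, hexagon: 60 mm across flats, 69 mm over corners; x axis square to a pair of flats (same look every 60 degrees). Flat opaque dark blue glass, 12 mm thick, about 90 g. Point: its centre, 6 mm above its underside; z up. It starts flat on a pale layout board (top 6 mm above the table), 100 mm or more from other glass, centre to centre.
- blue_leaf_centre (a point): Blue glass blank, leaf: pointed at both ends, 90 mm long (x axis), 42 mm wide (y axis) at mid-length, where each side has a 20 mm flat along x. Flat opaque dark blue glass, 12 mm thick, about 90 g. Point: its centre, 6 mm above its underside; z up. It starts flat on a pale layout board (top 6 mm above the table), 100 mm or more from other glass, centre to centre.
- mould_round_top (a point): Slumping mould, round: loose reddish clay block 24 mm high, 76 mm across, about 8 mm larger all round than its glass. Top: a flat rim round a whitish hollow 9 mm deep that starts 11 mm inside the glass's outline. Point: centre of the rim's plane (60 mm above the table, the kiln shelf's top being at 36 mm); z up. The shelf is a white-topped slab 320 mm square.
- mould_square_top (a point): Slumping mould, square: loose reddish clay block 24 mm high, 72 by 72 mm, sides along x and y, about 8 mm larger all round than its glass. Top: a flat rim round a whitish hollow 9 mm deep that starts 11 mm inside the glass's outline. Point: centre of the rim's plane (60 mm above the table, the kiln shelf's top being at 36 mm); z up. Moulds are 110 mm or more apart, centre to centre.
- mould_hexagon_top (a point): Slumping mould, hexagon: loose reddish clay block 24 mm high, 76 mm across flats, x axis square to a pair of flats, about 8 mm larger all round than its glass. Top: a flat rim round a whitish hollow 9 mm deep that starts 11 mm inside the glass's outline. Point: centre of the rim's plane (60 mm above the table, the kiln shelf's top being at 36 mm); z up. Posts 24 mm square stand on the shelf's four corners, tops 96 mm above the table.
- mould_leaf_top (a point): Slumping mould, leaf: loose reddish clay block 24 mm high, 111 mm long (x axis), 58 mm wide (y axis), about 8 mm larger all round than its glass. Top: a flat rim round a whitish hollow 9 mm deep that starts 11 mm inside the glass's outline. Point: centre of the rim's plane (60 mm above the table, the kiln shelf's top being at 36 mm); z up. Moulds weigh about 165 g.
- amber_square_centre (a point): Amber glass blank, square: same size and shape as the blue square, but amber (orange-yellow); lies flat among the blue ones on the board and is to be left there. The point is its centre, 6 mm above its underside; z up.
- amber_leaf_centre (a point): Amber glass blank, leaf: same size and shape as the blue leaf, but amber (orange-yellow); lies flat among the blue ones on the board and is to be left there. The point is its centre, 6 mm above its underside; z up.
Not all that is in view belongs to the job. Leave any pink look-alike of the part that bears blue_hexagon_centre alone. What is shaped like the part that bears blue_round_centre but pink is not meant.

How it is judged:
By the outcome, as a careful person would: the job done as asked, in the order asked, and still so for the second after the job is handed in, with the robot touching nothing.
It also fails if it takes over 109 s, if anything falls off the work surface, if the arm or the gripper's body presses on something with over 40 N, if the wrist force passes 120 N, or if a joint passes its speed limit or range.

### The arm

A 6-joint arm with a two-finger parallel gripper is mounted at the origin on the work surface. World frame = base frame: x ahead of the robot, y to its left, z up, the work surface at z = 0. Lengths are in m, angles in rad, forces in N, time in s.
With the tool pointing down it reaches from about 0.3 to 0.75 m from the base axis. Payload 8.5 kg.
Tool frame: the origin (TCP) lies midway between the tips of the shut fingers; the grasp point (between the pads) lies 19 mm behind it; z points along the fingers, y is the line along which they close (so a half turn about z gives the same grasp; the last joint's range is limited). The gripper opens to 88 mm and grips with 3 to 60 N. Pads are 18 mm wide; open, the fingers measure 123 mm over their backs; the gripper's body (75 mm by 187 mm) begins 45 mm behind the grasp point.
Start: joints at [-1.523, 0.381, 1.297, -0, 1.464, -0.215], TCP at [0.143, -0.531, 0.239] pointing down, gripper open.
Joint ranges: [-3.11, 3.11], [-0.89, 2.33], [0.22, 2.48], [-1.42, 4.56], [0.17, 2.85], [-2.88, 2.88]. Speed limits (rad/s): [2.39, 2.39, 3.14, 3.14, 3.14, 3.14].

### API

Orientations are given as a rotation vector (axis times angle).
In Python, from workcell import ctrl gives the robot as it stands.
- The arm moves only by the shell command python3 -m handwheel 'ROWS' [FORCE]. ROWS is JSON, a list of rows, each a list of 7 numbers: the turn, a rotation vector about the tool's x, y, z in units of 45 degrees (1.0 is 45 degrees), then the shift along the tool's x, y, z in units of 2.5 cm (1.0 is 2.5 cm), then the closure, from 0 (fully open) to 1 (shut). In form: [[ax, ay, az, dx, dy, dz, grip], ...]. A call has 1 to 8 rows; each row shifts and turns the commanded pose from where the row before left it, along the tool's axes as they then stand; what a row does not reach is not made up. A row lasts 1/12 s, in which the tool goes at most 41.7 mm and 7.16 degrees, less where a joint would pass 70% of its speed; a pose out of reach is approached as far as the arm can. A call with a number of a shift or a turn outside -1 to 1 is refused whole. A call with a gripper value outside its range is refused whole. The fingers move at their own pace and stop on an object; FORCE is the grip in N (left out, the last holds). Time passes only in rows, so rows that do not move let the fingers close. It gives the time, the measured TCP pose, the force, the opening and the grip force at its end, in the units of the state.
- ctrl.get_obs(): the state, without advancing time (a new reading comes with each control period).
- ctrl.snapshot(name): name is "scene" or "top" or "wrist"; returns a dict with "image" (384x512x3 uint8, red, green, blue), "fx", "fy", "cx", "cy" (pixels), "pose" (4x4, takes a point from camera to world coordinates). Camera axes: x right, y up, looking along -z (the intrinsics and any distortion apply to the point x, -y, -z); pixel columns grow to the right and rows downward; lengths in m; the calibration is good to about 2 mm. The wrist camera is an equidistant fisheye: a pixel r from the principal point sees the ray r / f radians off the axis. A picture is of the moment at which its call begins. There is no depth.
- ctrl.finish_job(): hands the job in; it is judged then, once.
The state is a dict: "time": time; "joints": joint angles; "joint_vel": joint speeds; "effort": joint torques, N m; "eef_pos": TCP position; "tcp_rot": TCP orientation; "ft_force": force on the tool from outside, world axes, zero at the start; "ft_torque": the same for the moment, N m; "finger_gap": finger opening in m; "grip_force": force on a finger pad.
Only numpy, scipy, OpenCV 4.12 (cv2) and the standard library are available. Lean on these libraries where they do the work, as an engineer would, in place of code of your own. Each camera call takes 0.05 s, during which the arm holds its last target. There are 200 camera calls.

## Working session

There is one attempt and no reset: what is moved stays moved. The work goes in short steps, Python scripts to look and compute and a shell command to move; the robot and the scene stay as the last step left them, time stands still between calls to the robot, and variables do not carry over. Pictures are saved under pics/ and viewed, at most 14 in all, crops included, and the job is handed in when it is done.

```bash
mkdir -p pics; ls; python3 - <<'E'
from workcell import ctrl
import cv2,pickle
o=ctrl.get_obs();print(o['time'],o['eef_pos'],o['tcp_rot'],o['finger_gap'])
for n in ("top","scene"):
    s=ctrl.snapshot(n);pickle.dump(s,open(f'{n}.pkl','wb'));cv2.imwrite(f'pics/{n}0.png',s['image'][:,:,::-1]);print(n,s['fx'],s['cx'],s['cy'],s['pose'],[k for k in s])
E
```

```text
pics
0.0 [ 0.14286869 -0.5308193   0.23813776] [-3.11301245e+00 -4.11400807e-01 -1.66937799e-04] 0.08826131896266833
top 449.3150548130664 258.67954670691796 196.13589844047573 [[-0.02704175  0.99391519 -0.1067771   0.35248673]
 [-0.99963107 -0.02661513  0.00541863  0.06128343]
 [ 0.00254377  0.10688423  0.99426822  1.35103258]
 [ 0.          0.          0.          1.        ]] ['image', 'fx', 'fy', 'cx', 'cy', 'pose']
scene 434.85334670969274 263.3981110017484 190.46458079429019 [[-0.1126469  -0.84668016  0.52004172  1.00831465]
 [ 0.99352453 -0.10378303  0.04623944  0.11145553]
 [ 0.01482149  0.52188294  0.85288834  0.98583001]
 [ 0.          0.          0.          1.        ]] ['image', 'fx', 'fy', 'cx', 'cy', 'pose']
```

View pics/top0.png

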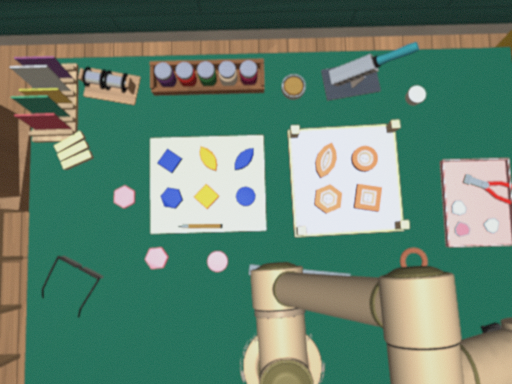

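View pics/scene0.png

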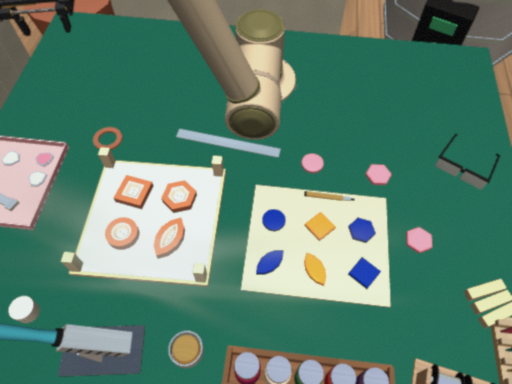

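```bash
cat > h.py <<'E'
import numpy as np,cv2,pickle
from scipy.spatial.transform import Rotation as R
def rays(s,uv,fish=False):
    uv=np.asarray(uv,float).reshape(-1,2); a=(uv-[s['cx'],s['cy']])/[s['fx'],s['fy']]
    if fish:
        th=np.linalg.norm(a,axis=1,keepdims=True)+1e-9
        d=np.c_[a/th*np.sin(th),np.cos(th)]
    else: d=np.c_[a,np.ones(len(a))]
    d=d*[1,-1,-1]
    return np.asarray(s['pose'])[:3,3], d@np.asarray(s['pose'])[:3,:3].T
def plane(s,uv,z,fish=False):
    o,d=rays(s,uv,fish); return (o+d*((z-o[2])/d[:,2])[:,None])[:,:2]
def mask(img,kind):
    hsv=cv2.cvtColor(img,cv2.COLOR_RGB2HSV);H,S,V=[hsv[...,i].astype(int) for i in range(3)]
    if kind=='blue': m=(H>105)&(H<130)&(S>150)&(V>60)
    if kind=='clay': m=(H<16)&(S>85)&(V>120)
    if kind=='amber': m=(H>16)&(H<32)&(S>150)&(V>120)
    return m.astype(np.uint8)*255
def shapes(s,kind,z,fish=False,K=4,lo=0.0008,hi=0.01):
    img=cv2.resize(s['image'],None,fx=K,fy=K,interpolation=cv2.INTER_CUBIC)
    cs,hi_=cv2.findContours(mask(img,kind),cv2.RETR_CCOMP,cv2.CHAIN_APPROX_NONE)
    out=[]
    for i,c in enumerate(cs):
        hole=hi_[0][i][3]>=0
        if len(c)<60: continue
        px=(c[:,0,:]+.5)/K-.5
        P=plane(s,px,z,fish); q=(P*1e5).astype(np.float32).reshape(-1,1,2)
        M=cv2.moments(q)
        if abs(M['m00'])<1: continue
        A=abs(M['m00'])/1e10
        if not (lo*(.3 if hole else 1)<A<hi): continue
        cen=np.array([M['m10'],M['m01']])/M['m00']/1e5
        (rc,(w,h),ang)=cv2.minAreaRect(q); 
        ax=.5*np.degrees(np.arctan2(2*M['mu11'],M['mu20']-M['mu02']))
        d=P-cen; r=np.linalg.norm(d,axis=1);t=np.arctan2(d[:,1],d[:,0])
        hx=[np.degrees(np.angle(-np.sum(r*np.exp(1j*n*t))*(1 if n==6 else 1)))/n for n in (4,6)]
        out.append(dict(hole=hole,cen=cen,A=A*1e6,wh=(w/100,h/100),rect=np.array(rc)/1e5,ang=ang,ax=ax,sq=hx[0],hx=hx[1],px=px.mean(0)))
        o=out[-1];print(kind,'HOLE' if hole else '',o['px'].round(0),'cen',(cen*1e3).round(1),'rc',(o['rect']*1e3).round(1),'A%.0f wh %.0f %.0f rect%.1f ax%.1f sq%.1f hx%.1f'%(A*1e6,*o['wh'],ang,ax,*hx))
    return out
E
python3 - <<'E'
from h import *
from workcell import ctrl
for n in('top','scene'):
    s=pickle.load(open(n+'.pkl','rb'));print(n)
    shapes(s,'blue',.018);shapes(s,'clay',.06);shapes(s,'amber',.018)
s=ctrl.snapshot('wrist');o=ctrl.get_obs();Rt=R.from_rotvec(o['tcp_rot']).as_matrix()
print('cam in tool',Rt.T@(s['pose'][:3,3]-o['eef_pos']),'\n',Rt.T@s['pose'][:3,:3],s['fx'],s['cx'],s['cy'])
t=pickle.load(open('top.pkl','rb'))['image'][130:240,145:410,::-1];cv2.imwrite('pics/crop.png',cv2.resize(t,None,fx=3,fy=3,interpolation=cv2.INTER_CUBIC))
E
```

```text
top
blue  [171. 197.] cen [498.4 314.7] rc [498.4 314.7] A2295 wh 59 52 rect80.3 ax68.1 sq-43.8 hx-10.9
blue  [245. 196.] cen [497.7  93.9] rc [497.5  94.1] A1981 wh 51 51 rect74.3 ax37.0 sq44.6 hx-14.0
blue  [169. 160.] cen [610.7 319.9] rc [610.7 320. ] A2278 wh 50 48 rect54.3 ax60.0 sq-34.7 hx-9.5
blue  [244. 159.] cen [610.5  95.9] rc [610.6  95.9] A1807 wh 35 76 rect49.1 ax-41.6 sq3.2 hx-11.7
clay  [413. 257.] cen [ 308. -381.] rc [ 305.5 -380.9] A1668 wh 52 77 rect1.7 ax-88.9 sq1.2 hx-28.8
clay  [ 10. 203.] cen [491.2 771.5] rc [490.2 771.5] A2030 wh 40 59 rect1.2 ax-89.3 sq-2.2 hx-29.8
clay  [499. 196.] cen [ 471.5 -640. ] rc [ 473.1 -638.4] A1045 wh 86 20 rect59.9 ax58.8 sq13.4 hx27.3
clay  [328. 198.] cen [ 479.3 -145. ] rc [ 479.3 -145.3] A4369 wh 70 82 rect21.0 ax-66.3 sq40.2 hx21.0
clay HOLE [326. 198.] cen [ 477.9 -141.1] rc [ 479.7 -139.8] A3055 wh 67 61 rect51.8 ax86.1 sq-18.0 hx4.7
clay  [368. 197.] cen [ 479.7 -260.2] rc [ 479.7 -260. ] A4732 wh 71 69 rect79.7 ax88.0 sq-10.3 hx29.4
clay HOLE [368. 197.] cen [ 480.3 -261.9] rc [ 480.3 -261.9] A2220 wh 48 49 rect79.6 a
[... 2957 characters left out ...]
56 82 rect12.8 ax88.2 sq16.0 hx-10.6
clay  [36.  6.] cen [-180.3 -769. ] rc [-179.9 -774.4] A3063 wh 30 125 rect15.3 ax-73.5 sq-30.4 hx6.0
clay  [89.  5.] cen [-206.7 -598.5] rc [-202.5 -595.9] A6546 wh 70 115 rect7.7 ax-78.4 sq2.5 hx-20.8
amber  [315. 269.] cen [616.8 203.4] rc [616.6 203.7] A2185 wh 81 38 rect29.4 ax29.4 sq-12.4 hx0.1
amber  [320. 225.] cen [500.9 210.2] rc [501.  210.2] A2574 wh 52 51 rect46.0 ax45.1 sq-43.0 hx-2.2
cam in tool [ 0.0677311   0.00176689 -0.14547683] 
 [[-3.11950325e-05  9.64395861e-01  2.64462893e-01]
 [ 9.99999962e-01 -4.22503290e-05  2.72027099e-04]
 [ 2.73515453e-04  2.64462892e-01 -9.64395823e-01]] 297.3186396354542 252.92655835271432 189.22623110599625
```

View pics/crop.png

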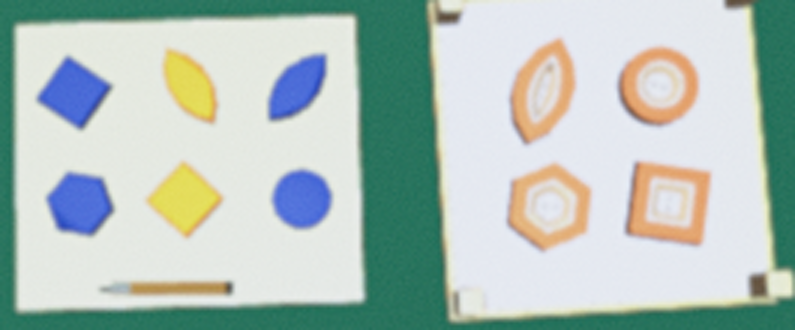

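Candidates in the top view:
- Blue glass: square (170,160), hexagon (172,198), leaf (244,158) and round (246,196).
- Not wanted: amber leaf (208,158), amber square (206,196), pink hexagons (124,196) and (156,258), pink round (217,261).
- Moulds: leaf (326,160), round (364,158), hexagon (328,198) and square (368,197).

The crop confirms the four blue pieces on the board. I'll hover over the shelf first and measure the moulds with the wrist camera.

```bash
cat >> h.py <<'E'
def state():
    from workcell import ctrl
    o=ctrl.get_obs();Rt=R.from_rotvec(o['tcp_rot']).as_matrix()
    return o,np.degrees(np.arctan2(Rt[1,0],Rt[0,0]))
def go(*T):
    """T: list of (X,Y,Z,phi) in mm/deg: prints totals in units, turn first then shift"""
    o,f=state();p=np.array(o['eef_pos'])*1e3
    print('t%.1f'%o['time'],'at',p.round(1),'phi%.2f'%f,'q6 %.2f'%o['joints'][5],'gap%.1f'%(o['finger_gap']*1e3),'F',np.round(o['ft_force'],1))
    for X,Y,Z,ph in T:
        c,s_=np.cos(np.radians(ph)),np.sin(np.radians(ph));d=np.array([X,Y,Z])-p
        print((X,Y,Z,ph),'turn az total %.3f'%(-(ph-f)/45),'then shift total',(np.array([c*d[0]+s_*d[1],s_*d[0]-c*d[1],-d[2]])/25).round(3)); p=np.array([X,Y,Z]);f=ph
def wrist(name,save=True):
    from workcell import ctrl
    s=ctrl.snapshot('wrist');pickle.dump(s,open(name+'.pkl','wb'))
    if save: cv2.imwrite(f'pics/{name}.png',s['image'][:,:,::-1])
    return s
E
w='[0,0,0,0.93,-0.435,0,0]'
python3 -m handwheel '[[0,0,0,0.4,-0.2,0,0],[0,0,0,0.93,-0.435,0,0],[0,0,0,0.93,-0.435,0,0],[0,0,0,0.93,-0.435,0,0],[0,0,0,0.93,-0.435,0,0],[0,0,0,0.93,-0.435,0,0],[0,0,0,0.93,-0.435,0,0],[0,0,0,0.93,-0.435,0,0]]'
python3 -m handwheel '[[0,0,0,0.93,-0.435,0,0],[0,0,0,0.93,-0.435,0,0],[0,0,0,0.93,-0.435,0,0],[0,0,0,0.93,-0.435,0,0],[0,0,0,0.93,-0.435,0,0],[0,0,0,0.93,-0.435,0,0],[0,0,0,0.93,-0.435,0,0],[0,0,0,0.93,-0.435,0,0]]'
python3 -m handwheel '[[0,0,0,0.93,-0.435,0,0],[0,0,0,0.93,-0.435,0,0],[0,0,0,0.93,-0.435,0,0],[0,0,0,0.93,-0.435,0,0],[0,0,0,0.5,-0.2,0,0],[0,0,0,0,0,0,0],[0,0,0,0,0,0,0]]'
python3 - <<'E'
from h import *
go(); s=wrist('shelf1'); shapes(s,'clay',.06,True,lo=.003,hi=.008)
E
```

```text
time: 0.82
eef_pos: [0.2898, -0.4062, 0.2387]
tcp_rot: [-3.114, -0.412, -0.0]
ft_force: [-0.1, -0.6, -0.2]
finger_gap: 0.0885
grip_force: 0.0
time: 1.48
eef_pos: [0.4465, -0.2737, 0.2387]
tcp_rot: [-3.114, -0.412, 0.0]
ft_force: [-0.2, -0.6, -0.6]
finger_gap: 0.0881
grip_force: 0.0
time: 2.07
eef_pos: [0.5347, -0.201, 0.2385]
tcp_rot: [-3.114, -0.413, 0.001]
ft_force: [1.0, -0.0, -0.4]
finger_gap: 0.0884
grip_force: 0.0
t2.1 at [ 534.7 -201.   238.5] phi15.12 q6 0.74 gap88.4 F [ 1.  -0.  -0.4]
clay  [289. 227.] cen [ 480.  -262.9] rc [ 479.9 -262.9] A5148 wh 73 73 rect79.8 ax51.6 sq-10.3 hx-3.0
clay HOLE [290. 228.] cen [ 479.6 -263.2] rc [ 479.5 -263.2] A1815 wh 43 43 rect79.6 ax80.9 sq-10.3 hx-15.0
clay  [196. 203.] cen [ 479.4 -147.7] rc [ 479.3 -147.8] A4914 wh 86 76 rect51.3 ax-10.2 sq-32.1 hx21.1
clay HOLE [195. 204.] cen [ 479.  -147.7] rc [ 479.  -147.7] A1879 wh 53 47 rect51.6 ax-89.9 sq-28.3 hx21.4
clay  [316. 133.] cen [ 594.8 -259.4] rc [ 594.8 -259.4] A4371 wh 74 75 rect11.0 ax83.0 sq-29.9 hx-19.4
clay HOLE [316. 133.] cen [ 594.8 -259.6] rc [ 594.9 -259.6] A1702 wh 47 47 rect59.3 ax14.3 sq-28.1 hx-4.5
```

View pics/shelf1.png

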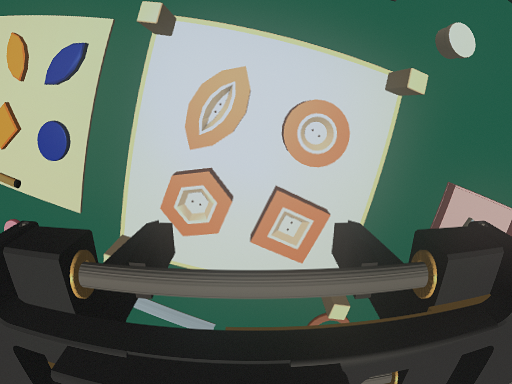

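The wrist view shows the moulds clearly: leaf (217,107), round (316,133), hexagon (196,203) and square (289,227). Next I'll fix the leaf mask and move over the board.

```bash
sed -i 's/m=(H<16)&(S>85)&(V>120)/m=(H<20)\&(S>60)\&(V>100)/' h.py
python3 -m handwheel '[[0,0,0,0.12,-0.45,0,0],[0,0,0,0.25,-0.93,0,0],[0,0,0,0.25,-0.93,0,0],[0,0,0,0.25,-0.93,0,0],[0,0,0,0.25,-0.93,0,0],[0,0,0,0.25,-0.93,0,0],[0,0,0,0.25,-0.93,0,0],[0,0,0,0.25,-0.93,0,0]]' | head -2
python3 -m handwheel '[[0,0,0,0.25,-0.93,0,0],[0,0,0,0.25,-0.93,0,0],[0,0,0,0.25,-0.93,0,0],[0,0,0,0.25,-0.93,0,0],[0,0,0,0.25,-0.93,0,0],[0,0,0,0.25,-0.93,0,0],[0,0,0,0.25,-0.93,0,0],[0,0,0,0.25,-0.93,0,0]]' | head -2
python3 -m handwheel '[[0,0,0,0.25,-0.93,0,0],[0,0,0,0.12,-0.45,0,0],[0,0,0,0,0,0,0],[0,0,0,0,0,0,0]]'
python3 - <<'E'
from h import *
shapes(pickle.load(open('shelf1.pkl','rb')),'clay',.06,True,lo=.003,hi=.008)
go((611,319,240,55)); s=wrist('board1'); shapes(s,'blue',.018,True);shapes(s,'amber',.018,True,lo=.0015)
E
```

```text
time: 2.78
eef_pos: [0.534, -0.0202, 0.239]
time: 3.45
eef_pos: [0.5341, 0.1722, 0.239]
time: 3.78
eef_pos: [0.5346, 0.2066, 0.2388]
tcp_rot: [3.114, 0.412, -0.0]
ft_force: [0.4, 0.3, -0.2]
finger_gap: 0.0881
grip_force: 0.0
clay  [289. 226.] cen [ 480.2 -262.8] rc [ 480.2 -262.9] A5266 wh 73 74 rect79.7 ax32.1 sq-10.3 hx-0.1
clay HOLE [290. 228.] cen [ 479.6 -263.2] rc [ 479.5 -263.2] A1762 wh 43 43 rect79.7 ax-69.6 sq-10.3 hx-15.9
clay  [196. 203.] cen [ 479.5 -147.8] rc [ 479.3 -147.9] A5006 wh 87 77 rect51.2 ax-9.3 sq-33.1 hx21.5
clay HOLE [195. 204.] cen [ 479.  -147.7] rc [ 479.  -147.6] A1830 wh 53 46 rect51.3 ax-82.6 sq-30.9 hx20.7
clay  [316. 132.] cen [ 594.9 -259.3] rc [ 594.8 -259.4] A4451 wh 75 76 rect12.2 ax81.8 sq-28.1 hx28.4
clay HOLE [317. 133.] cen [ 594.9 -259.6] rc [ 594.9 -259.7] A1655 wh 46 46 rect59.1 ax43.9 sq-27.7 hx19.6
clay  [217. 107.] cen [ 592.7 -146.3] rc [ 592.7 -146.1] A4361 wh 79 78 rect25.0 ax-19.4 sq25.7 hx12.5
clay HOLE [217. 108.] cen [ 592.8 -146.2] rc [ 592.6 -146.2] A1408 wh 29 71 rect69.6 ax-19.3 sq24.6 hx10.1
t3.8 at [534.6 206.6 238.8] phi15.07 q6 1.47 gap88.1 F [ 0.4  0.3 -0.2]
(611, 319, 240, 55) turn az total -0.887 then shift total [ 5.435 -0.073 -0.049]
amber  [242. 188.] cen [500.  210.1] rc [500.  210.1] A2631 wh 52 52 rect46.2 ax60.2 sq-44.0 hx-14.5
amber HOLE [243. 184.] cen [511.  214.2] rc [500.4 210.2] A1232 wh 50 51 rect46.5 ax-71.2 sq25.6 hx-13.3
amber  [271. 102.] cen [615.  203.3] rc [614.8 203.4] A2193 wh 83 38 rect30.7 ax30.6 sq-13.4 hx2.2
amber HOLE [271. 103.] cen [614.3 203.5] rc [614.1 203.8] A2077 wh 81 38 rect41.9 ax31.9 sq-13.6 hx1.3
```

View pics/board1.png

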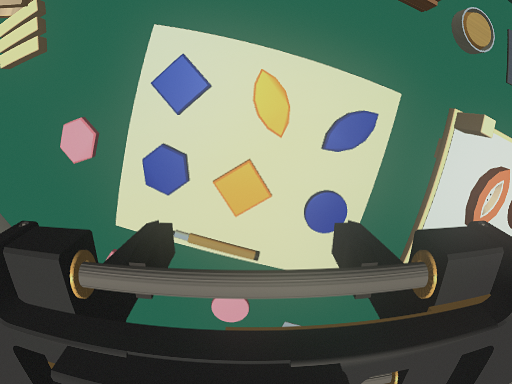

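The board view shows blue square (181,84), hexagon (165,169), leaf (350,131) and round (326,211). The blue is paler in this camera, so I'll loosen the mask and turn for the square.

```bash
sed -i 's/m=(H>105)&(H<130)&(S>150)&(V>60)/m=(H>105)\&(H<135)\&(S>95)\&(V>40)/' h.py
python3 -m handwheel '[[0,0,-0.147,0.3,0,0,0],[0,0,-0.148,0.5,0,0,0],[0,0,-0.148,0.5,0,0,0],[0,0,-0.148,0.5,0,0,0],[0,0,-0.148,0.5,0,0,0],[0,0,-0.148,0.3,0,0,0],[0,0,0,0,0,0,0],[0,0,0,0,0,0,0]]'
python3 - <<'E'
from h import *
shapes(pickle.load(open('board1.pkl','rb')),'blue',.018,True)
s=wrist('board2'); shapes(s,'blue',.018,True);go((611,319,60,55))
E
```

```text
time: 4.5
eef_pos: [0.5893, 0.2395, 0.2385]
tcp_rot: [2.79, 1.443, -0.001]
ft_force: [0.2, -0.4, -0.4]
finger_gap: 0.0882
grip_force: 0.0
blue  [326. 212.] cen [498.1  94.5] rc [497.8  94.3] A2526 wh 57 58 rect57.6 ax-32.7 sq-28.0 hx29.0
blue  [165. 169.] cen [499.  313.8] rc [498.9 313.9] A2913 wh 58 67 rect48.8 ax-29.9 sq-34.7 hx-11.1
blue  [350. 131.] cen [610.7  96. ] rc [610.6  96.1] A2420 wh 42 86 rect47.8 ax-41.7 sq3.2 hx-13.2
blue  [181.  84.] cen [610.6 318.9] rc [610.6 318.8] A2964 wh 56 55 rect54.6 ax40.6 sq-34.7 hx0.4
blue  [318. 237.] cen [603.  103.3] rc [599.4 106.5] A1675 wh 41 57 rect50.0 ax-46.3 sq-25.2 hx-14.1
blue  [162. 156.] cen [499.3 314.5] rc [499.4 314.2] A2957 wh 60 67 rect49.7 ax32.5 sq2.9 hx-11.5
blue  [228. 101.] cen [610.6 319.9] rc [610.5 319.9] A2921 wh 55 54 rect54.3 ax58.1 sq-35.3 hx6.0
t4.5 at [589.1 239.6 238.7] phi54.70 q6 0.82 gap87.9 F [-0.  -0.4 -0.7]
(611, 319, 60, 55) turn az total -0.007 then shift total [ 3.104 -1.106  7.15 ]
```

```bash

python3 -m handwheel '[[0,0,-0.007,0.5,-0.2,0.3,0.15],[0,0,0,0.9,-0.3,0.8,0.15],[0,0,0,0.9,-0.3,0.9,0.15],[0,0,0,0.6,-0.22,0.9,0.15],[0,0,0,0.2,-0.1,0.9,0.15],[0,0,0,0,0,0.9,0.15],[0,0,0,0,0,0.9,0.15],[0,0,0,0,0,0.9,0.15]]' |head -1
python3 -m handwheel '[[0,0,0,0,0,0.8,0.15],[0,0,0,0,0,0.5,0.15],[0,0,0,0,0,0.3,0.15],[0,0,0,0,0,0.2,0.15],[0,0,0,0,0,0,0.15],[0,0,0,0,0,0,0.15]]' >/dev/null
python3 - <<'E'
from h import *
go((610.6,319.4,9,55))
s=wrist('sq1'); shapes(s,'blue',.018,True)
E
```

```text
time: 5.22
t5.7 at [610.8 320.6  32.1] phi55.27 q6 0.92 gap74.7 F [0.  0.  0.2]
(610.6, 319.4, 9, 55) turn az total 0.006 then shift total [-0.043  0.02   0.923]
blue  [251. 222.] cen [611.3 321. ] rc [611.3 321. ] A2958 wh 55 55 rect54.7 ax53.5 sq-35.5 hx-6.1
```

View pics/sq1.png

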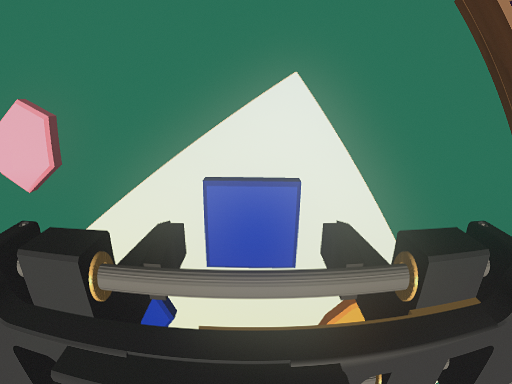

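The blue square sits centred between the open fingers, at about (252,222). I'll lower and grip.

```bash

python3 -m handwheel '[[0,0,0,0,0,0.3,0.15],[0,0,0,0,0,0.3,0.15],[0,0,0,0,0,0.22,0.15],[0,0,0,0,0,0.1,0.15],[0,0,0,0,0,0,0.15],[0,0,0,0,0,0,0.5],[0,0,0,0,0,0,0.5],[0,0,0,0,0,0,0.5]]' 20 
python3 -m handwheel '[[0,0,0,0,0,0,0.5],[0,0,0,0,0,0,0.5],[0,0,0,0,0,0,0.5],[0,0,0,0,0,0,0.5]]'
python3 - <<'E'
from h import *
go((480,-263,200,79.7),(480,-263,80,79.7))
s=wrist('sq2'); shapes(s,'blue',.018,True)
E
```

```text
time: 6.43
eef_pos: [0.6106, 0.3204, 0.0086]
tcp_rot: [2.783, 1.458, 0.001]
ft_force: [-1.3, -0.1, -0.2]
finger_gap: 0.0571
grip_force: 0.3
time: 6.77
eef_pos: [0.6105, 0.3204, 0.0086]
tcp_rot: [2.783, 1.458, 0.001]
ft_force: [-0.7, 0.5, 1.9]
finger_gap: 0.0557
grip_force: 20.0
t6.8 at [610.5 320.4   8.6] phi55.29 q6 0.92 gap55.7 F [-0.7  0.5  1.9]
(480, -263, 200, 79.7) turn az total -0.543 then shift total [-23.895  -0.965  -7.657]
(480, -263, 80, 79.7) turn az total -0.000 then shift total [0.  0.  4.8]
blue  [253. 229.] cen [615.4 325.3] rc [615.5 325.3] A2354 wh 44 55 rect55.2 ax-34.7 sq-34.9 hx25.0
```

```bash

python3 -m handwheel '[[0,0,0,0,0,-0.2,0.5],[0,0,0,0,0,-0.5,0.5],[0,0,0,0,0,-0.8,0.5],[0,0,-0.135,0,0,-0.9,0.5],[0,0,-0.136,0,0,-0.9,0.5],[0,0,-0.136,0,0,-0.9,0.5],[0,0,-0.136,0,0,-0.9,0.5],[0,0,0,-0.4,0,-0.7,0.5]]' 
python3 -m handwheel '[[0,0,0,-0.9,-0.04,-0.4,0.5],[0,0,0,-1,-0.04,0,0.5],[0,0,0,-1,-0.04,0,0.5],[0,0,0,-1,-0.04,0,0.5],[0,0,0,-1,-0.04,0,0.5],[0,0,0,-1,-0.04,0,0.5],[0,0,0,-1,-0.04,0,0.5],[0,0,0,-1,-0.04,0,0.5]]' | head -2
python3 -m handwheel '[[0,0,0,-1,-0.04,0,0.5],[0,0,0,-1,-0.04,0,0.5],[0,0,0,-1,-0.04,0,0.5],[0,0,0,-1,-0.04,0,0.5],[0,0,0,-1,-0.04,0,0.5],[0,0,0,-1,-0.04,0,0.5],[0,0,0,-1,-0.04,0,0.5],[0,0,0,-1,-0.04,0,0.5]]' | head -2
python3 -m handwheel '[[0,0,0,-1,-0.04,0,0.5],[0,0,0,-1,-0.04,0,0.5],[0,0,0,-1,-0.04,0,0.5],[0,0,0,-1,-0.04,0,0.5],[0,0,0,-1,-0.04,0,0.5],[0,0,0,-0.9,-0.04,0,0.5],[0,0,0,-0.6,-0.03,0,0.5],[0,0,0,0,0,0,0.5]]' | grep -v tcp
python3 - <<'E'
from h import *
go((479.2,-263.2,75,79.7),(479.2,-263.2,62.6,79.7))
E
```

```text
time: 7.48
eef_pos: [0.6087, 0.3117, 0.1562]
tcp_rot: [2.404, 2.022, 0.004]
ft_force: [1.6, -0.2, -1.6]
finger_gap: 0.0562
grip_force: 20.0
time: 8.15
eef_pos: [0.565, 0.1165, 0.1643]
time: 8.82
eef_pos: [0.5215, -0.0789, 0.1643]
time: 9.48
eef_pos: [0.4858, -0.239, 0.1641]
ft_force: [-1.0, 1.1, -0.8]
finger_gap: 0.0556
grip_force: 20.0
t9.5 at [ 485.8 -239.   164.1] phi79.56 q6 -0.49 gap55.6 F [-1.   1.1 -0.8]
(479.2, -263.2, 75, 79.7) turn az total -0.003 then shift total [-1.001 -0.086  3.563]
(479.2, -263.2, 62.6, 79.7) turn az total -0.000 then shift total [0.    0.    0.496]
```

```bash

python3 -m handwheel '[[0,0,0,-0.4,-0.03,0.2,0.5],[0,0,-0.003,-0.4,-0.03,0.6,0.5],[0,0,0,-0.2,-0.03,0.8,0.5],[0,0,0,0,0,0.8,0.5],[0,0,0,0,0,0.7,0.5],[0,0,0,0,0,0.4,0.5],[0,0,0,0,0,0,0.5],[0,0,0,0,0,0,0.5]]' | grep -v tcp
python3 - <<'E'
from h import *
go((479.2,-263.2,62.6,79.7)); wrist('sq3')
E
```

```text
time: 10.15
eef_pos: [0.4799, -0.2604, 0.0761]
ft_force: [0.5, -0.4, -0.2]
finger_gap: 0.0558
grip_force: 20.0
t10.2 at [ 479.9 -260.4   76.1] phi79.89 q6 -0.54 gap55.8 F [ 0.5 -0.4 -0.2]
(479.2, -263.2, 62.6, 79.7) turn az total 0.004 then shift total [-0.117 -0.007  0.538]
```

```bash

python3 -m handwheel '[[0,0,0.003,-0.117,-0.007,0,0.5],[0,0,0,0,0,0,0.5],[0,0,0,0,0,0.2,0.5],[0,0,0,0,0,0.15,0.5],[0,0,0,0,0,0.08,0.5],[0,0,0,0,0,0.04,0.5],[0,0,0,0,0,0,0.5],[0,0,0,0,0,0,0.5]]' | grep -v tcp
python3 - <<'E'
from h import *
go((479.2,-263.2,62.6,79.7))
E
```

```text
time: 10.87
eef_pos: [0.479, -0.2634, 0.0639]
ft_force: [-1.4, 0.7, -0.9]
finger_gap: 0.0558
grip_force: 20.0
t10.9 at [ 479.  -263.4   63.9] phi79.72 q6 -0.54 gap55.8 F [-1.4  0.7 -0.9]
(479.2, -263.2, 62.6, 79.7) turn az total 0.000 then shift total [0.011 0.007 0.054]
```

```bash

python3 -m handwheel '[[0,0,0,0,0,0.02,0.5],[0,0,0,0,0,0.02,0.5],[0,0,0,0,0,0.02,0.5],[0,0,0,0,0,0,0.5],[0,0,0,0,0,0,0.5]]' | grep -v tcp
python3 -m handwheel '[[0,0,0,0,0,0,0.3],[0,0,0,0,0,0,0.2],[0,0,0,0,0,0,0.15],[0,0,0,0,0,0,0.15],[0,0,0,0,0,-0.2,0.15],[0,0,0,0,0,-0.5,0.15],[0,0,0,0,0,-0.8,0.15],[0,0,0,0,0,-0.8,0.15]]' | grep -v tcp
python3 -m handwheel '[[0,0,0,0,0,-0.8,0.15],[0,0,0,0,0,-0.5,0.15],[0,0,0,0,0,0,0.15],[0,0,0,0,0,0,0.15]]' >/dev/null
python3 - <<'E'
from h import *
go(); s=wrist('sq4'); shapes(s,'blue',.072,True);shapes(s,'clay',.06,True,lo=.003,hi=.008)
E
```

```text
time: 11.28
eef_pos: [0.479, -0.2635, 0.0626]
ft_force: [-0.5, 0.2, -0.8]
finger_gap: 0.0559
grip_force: 20.0
time: 11.95
eef_pos: [0.4788, -0.2633, 0.1208]
ft_force: [-0.2, -0.1, -0.0]
finger_gap: 0.0749
grip_force: 0.0
t12.3 at [ 479.  -263.5  152.8] phi79.72 q6 -0.54 gap74.6 F [0.2 0.7 0.4]
blue  [253. 192.] cen [ 479.9 -263. ] rc [ 479.8 -262.9] A2952 wh 55 55 rect79.4 ax74.5 sq-10.5 hx16.7
clay  [252. 187.] cen [ 479.4 -263. ] rc [ 479.4 -262.9] A5151 wh 73 72 rect79.8 ax83.0 sq-10.3 hx19.1
clay HOLE [253. 192.] cen [ 479.2 -266.2] rc [ 479.1 -266.3] A3528 wh 61 59 rect79.5 ax80.5 sq-10.6 hx18.5
clay  [380. 161.] cen [ 594.3 -259.5] rc [ 594.4 -259.4] A4495 wh 75 76 rect41.7 ax-35.3 sq41.3 hx-23.1
clay HOLE [381. 163.] cen [ 594.6 -259.7] rc [ 594.7 -259.7] A1632 wh 45 46 rect39.4 ax-34.5 sq37.8 hx-14.6
clay  [226.  53.] cen [ 478.7 -147.9] rc [ 478.7 -147.7] A4942 wh 87 76 rect51.2 ax-84.3 sq34.0 hx21.1
clay HOLE [226.  52.] cen [ 478.8 -147.8] rc [ 478.9 -147.8] A1842 wh 47 52 rect81.2 ax67.4 sq34.0 hx21.1
clay  [358.  33.] cen [ 592.3 -146.6] rc [ 592.3 -146.4] A4473 wh 79 79 rect25.6 ax-18.8 sq28.6 hx16.0
clay HOLE [360.  32.] cen [ 592.4 -146.3] rc [ 592.2 -146.2] A1376 wh 29 71 rect70.7 ax-19.2 sq24.7 hx10.2
```

View pics/sq4.png

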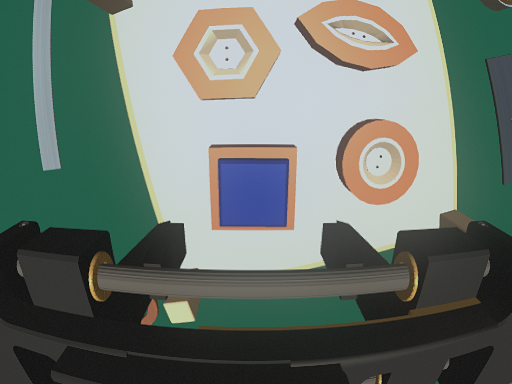

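The image shows the square centred on its mould at (252,190), with the same rim all round; glass and mould centres agree to 0.5 mm. Next is the hexagon.

```bash

python3 -m handwheel '[[0,0,0.018,0.5,-0.08,0,0.15],[0,0,0,0.9,-0.15,0,0.15],[0,0,0,0.98,-0.16,0,0.15],[0,0,0,0.98,-0.16,0,0.15],[0,0,0,0.98,-0.16,0,0.15],[0,0,0,0.98,-0.16,0,0.15],[0,0,0,0.98,-0.16,0,0.15],[0,0,0,0.98,-0.16,0,0.15]]' >/dev/null
python3 -m handwheel '[[0,0,0,0.98,-0.16,0,0.15],[0,0,0,0.98,-0.16,0,0.15],[0,0,0,0.98,-0.16,0,0.15],[0,0,0,0.98,-0.16,0,0.15],[0,0,0,0.98,-0.16,0,0.15],[0,0,0,0.98,-0.16,0,0.15],[0,0,0,0.98,-0.16,0,0.15],[0,0,0,0.98,-0.16,0,0.15]]' >/dev/null
python3 -m handwheel '[[0,0,0,0.98,-0.16,0,0.15],[0,0,0,0.98,-0.16,0,0.15],[0,0,0,0.98,-0.16,0,0.15],[0,0,0,0.98,-0.16,0.4,0.15],[0,0,0,0.98,-0.16,0.6,0.15],[0,0,0,0.9,-0.14,0.8,0.15],[0,0,0,0.52,-0.08,0.8,0.15],[0,0,0,0.36,-0.04,0.7,0.15]]' >/dev/null
python3 -m handwheel '[[0,0,0,0,0,0.7,0.15],[0,0,0,0,0,0.5,0.15],[0,0,0,0,0,0.2,0.15],[0,0,0,0,0,0,0.15],[0,0,0,0,0,0,0.15]]' >/dev/null
python3 - <<'E'
from h import *
s=wrist('hx1'); shapes(s,'blue',.018,True);go((498.2,313.8,8.6,78.9))
E
```

```text
blue  [245. 179.] cen [498.  315.4] rc [498.  315.4] A2932 wh 67 59 rect18.6 ax51.4 sq33.3 hx-11.2
t14.8 at [497.2 288.3  35.4] phi78.90 q6 0.51 gap74.5 F [ 0.1 -0.9 -0.3]
(498.2, 313.8, 8.6, 78.9) turn az total -0.000 then shift total [ 1.009 -0.158  1.072]
```

```bash

python3 -m handwheel '[[0,0,0,0.4,-0.06,0,0.15],[0,0,0,0.4,-0.06,0.2,0.15],[0,0,0,0.23,-0.065,0.3,0.15],[0,0,0,0,0,0.3,0.15],[0,0,0,0,0,0.18,0.15],[0,0,0,0,0,0.1,0.15],[0,0,0,0,0,0,0.15],[0,0,0,0,0,0,0.15]]' >/dev/null
python3 - <<'E'
from h import *
s=wrist('hx2'); shapes(s,'blue',.018,True);go((497.6,314.4,8.6,78.9))
E
python3 -m handwheel '[[0,0,0,0,0,0,0.5],[0,0,0,0,0,0,0.5],[0,0,0,0,0,0,0.5],[0,0,0,0,0,0,0.5],[0,0,0,0,0,0,0.5],[0,0,0,0,0,0,0.5],[0,0,0,0,0,0,0.5]]' | grep -v tcp
python3 - <<'E'
from h import *
s=wrist('hx3'); shapes(s,'blue',.018,True);go((478.1,-148.1,165,51.1),(478.1,-148.1,75,51.1))
E
```

```text
blue  [252. 233.] cen [498.9 320.6] rc [499.6 324.3] A2433 wh 50 58 rect79.0 ax-10.9 sq-11.0 hx-11.3
t15.5 at [497.6 314.3   8.1] phi78.90 q6 0.56 gap74.8 F [-0.3 -0.6  0.1]
(497.6, 314.4, 8.6, 78.9) turn az total -0.000 then shift total [ 0.003  0.001 -0.019]
time: 16.1
eef_pos: [0.4975, 0.3145, 0.0083]
ft_force: [-0.2, -1.5, 3.6]
finger_gap: 0.0598
grip_force: 20.0
blue  [253. 233.] cen [499.3 320.5] rc [500.1 324.2] A2454 wh 50 59 rect78.9 ax-10.9 sq-11.1 hx-11.2
t16.1 at [497.6 314.5   8.3] phi78.91 q6 0.56 gap59.6 F [-0.5 -1.   4.2]
(478.1, -148.1, 165, 51.1) turn az total 0.618 then shift total [-14.888  11.013  -6.27 ]
(478.1, -148.1, 75, 51.1) turn az total -0.000 then shift total [0.  0.  3.6]
```

View pics/hx3.png

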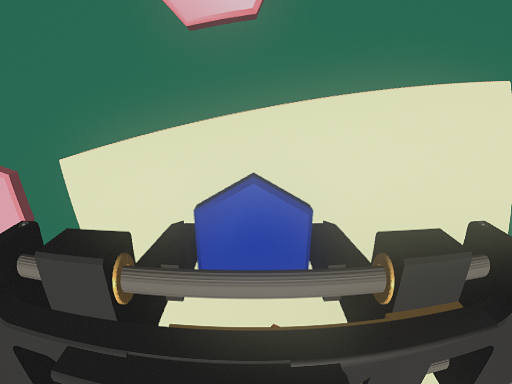

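The hexagon is gripped with its point straight ahead at (253,175), flats against the pads. I'll carry it to its mould.

```bash

python3 -m handwheel '[[0,0,0,0,0,-0.2,0.5],[0,0,0,0,0,-0.5,0.5],[0,0,0,0,0,-0.8,0.5],[0,0,0.154,0,0,-0.9,0.5],[0,0,0.154,0,0,-0.9,0.5],[0,0,0.155,0,0,-0.9,0.5],[0,0,0.155,0,0,-0.9,0.5],[0,0,0,-0.39,0.3,-0.77,0.5]]' >/dev/null
python3 -m handwheel '[[0,0,0,-0.8,0.6,-0.4,0.5],[0,0,0,-0.95,0.7,0,0.5],[0,0,0,-0.95,0.7,0,0.5],[0,0,0,-0.95,0.7,0,0.5],[0,0,0,-0.95,0.7,0,0.5],[0,0,0,-0.95,0.7,0,0.5],[0,0,0,-0.95,0.7,0,0.5],[0,0,0,-0.95,0.7,0,0.5]]' > /dev/null
python3 -m handwheel '[[0,0,0,-0.95,0.7,0,0.5],[0,0,0,-0.95,0.7,0,0.5],[0,0,0,-0.95,0.7,0,0.5],[0,0,0,-0.95,0.7,0,0.5],[0,0,0,-0.95,0.7,0,0.5],[0,0,0,-0.95,0.7,0,0.5],[0,0,0,-0.8,0.61,0,0.5],[0,0,0,-0.55,0.4,0,0.5]]' >/dev/null
python3 -m handwheel '[[0,0,0,0,0,0.3,0.5],[0,0,0,0,0,0.7,0.5],[0,0,0,0,0,0.8,0.5],[0,0,0,0,0,0.8,0.5],[0,0,0,0,0,0.6,0.5],[0,0,0,0,0,0.3,0.5],[0,0,0,0,0,0,0.5],[0,0,0,0,0,0,0.5]]' | grep -v tcp
python3 - <<'E'
from h import *
go((478.1,-148.1,62.3,51.1))
E
```

```text
time: 18.82
eef_pos: [0.478, -0.1476, 0.0774]
ft_force: [-0.7, 0.1, -0.8]
finger_gap: 0.0595
grip_force: 20.0
t18.8 at [ 478.  -147.6   77.4] phi51.13 q6 0.14 gap59.5 F [-0.7  0.1 -0.8]
(478.1, -148.1, 62.3, 51.1) turn az total 0.001 then shift total [-0.014  0.015  0.606]
```

```bash

python3 -m handwheel '[[0,0,0,-0.014,0.015,0.2,0.5],[0,0,0,0,0,0.2,0.5],[0,0,0,0,0,0.1,0.5],[0,0,0,0,0,0.05,0.5],[0,0,0,0,0,0.03,0.5],[0,0,0,0,0,0.02,0.5],[0,0,0,0,0,0,0.5],[0,0,0,0,0,0,0.5]]' | grep -v tcp
python3 - <<'E'
from h import *
go((478.1,-148.1,62.3,51.1))
E
```

```text
time: 19.48
eef_pos: [0.478, -0.1486, 0.0624]
ft_force: [-0.6, 0.5, 0.2]
finger_gap: 0.0599
grip_force: 20.0
t19.5 at [ 478.  -148.6   62.4] phi51.10 q6 0.14 gap59.9 F [-0.6  0.5  0.2]
(478.1, -148.1, 62.3, 51.1) turn az total 0.000 then shift total [ 0.016 -0.009  0.002]
```

```bash

python3 -m handwheel '[[0,0,0,0.01,-0.009,0.01,0.5],[0,0,0,0,0,0,0.5],[0,0,0,0,0,0,0.29],[0,0,0,0,0,0,0.2],[0,0,0,0,0,0,0.15],[0,0,0,0,0,0,0.15],[0,0,0,0,0,-0.2,0.15],[0,0,0,0,0,-0.5,0.15]]' | grep -v tcp
python3 -m handwheel '[[0,0,0,0,0,-0.8,0.15],[0,0,0,0,0,-0.8,0.15],[0,0,0,0,0,-0.8,0.15],[0,0,0,0,0,-0.5,0.15],[0,0,0,0,0,0,0.15],[0,0,0,0,0,0,0.15]]' >/dev/null
python3 - <<'E'
from h import *
s=wrist('hx4'); shapes(s,'blue',.072,True);shapes(s,'clay',.06,True,lo=.003,hi=.008);go((497,94.3,35,79))
E
```

```text
time: 20.15
eef_pos: [0.4773, -0.1478, 0.0789]
ft_force: [-0.2, -1.0, -0.2]
finger_gap: 0.0751
grip_force: 0.0
blue  [253. 189.] cen [ 480.4 -147.6] rc [ 480.4 -147.7] A2957 wh 68 58 rect51.1 ax46.3 sq-16.0 hx20.9
clay  [414. 193.] cen [ 596.5 -254.5] rc [ 598.2 -253.6] A4286 wh 70 76 rect55.5 ax-57.1 sq-37.1 hx20.9
clay HOLE [420. 204.] cen [ 594.7 -259.5] rc [ 594.7 -259.4] A1622 wh 46 46 rect11.9 ax-14.6 sq11.4 hx21.7
clay  [252. 187.] cen [ 479.  -147.3] rc [ 479.1 -147.1] A4974 wh 88 76 rect51.0 ax52.3 sq10.8 hx21.2
clay HOLE [253. 191.] cen [ 478.3 -150.3] rc [ 478.4 -150.2] A3473 wh 73 63 rect50.9 ax49.3 sq8.7 hx21.0
clay  [354. 106.] cen [ 592.3 -146. ] rc [ 592.4 -145.9] A4457 wh 79 79 rect25.9 ax-19.7 sq25.1 hx7.0
clay HOLE [356. 105.] cen [ 592.4 -146.1] rc [ 592.5 -146.1] A1376 wh 28 71 rect71.1 ax-19.2 sq27.9 hx12.0
t20.7 at [ 477.7 -148.   151.5] phi51.10 q6 0.14 gap74.9 F [ 0.4 -0.3  0.5]
(497, 94.3, 35, 79) turn az total -0.620 then shift total [ 9.663 -1.09   4.661]
```

View pics/hx4.png

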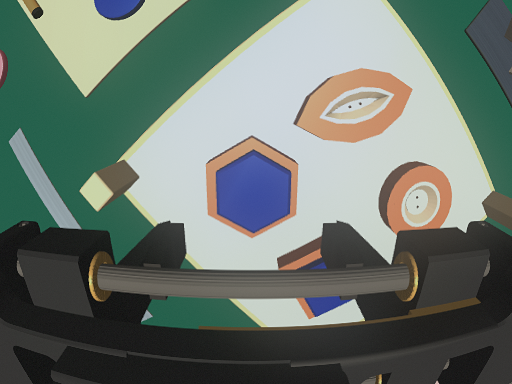

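The hexagon lies on its mould at (253,190), turned right and about 1.4 mm off centre, with clay showing all round. I'll review it at the end. Next is the round.

```bash

python3 -m handwheel '[[0,0,-0.155,0,0,0,0.15],[0,0,-0.155,0,0,0,0.15],[0,0,-0.155,0,0,0,0.15],[0,0,-0.155,0,0,0,0.15],[0,0,0,0.5,-0.1,0,0.15],[0,0,0,0.9,-0.1,0,0.15],[0,0,0,0.95,-0.1,0,0.15],[0,0,0,0.95,-0.1,0,0.15]]' >/dev/null
python3 -m handwheel '[[0,0,0,0.95,-0.1,0,0.15],[0,0,0,0.95,-0.1,0,0.15],[0,0,0,0.95,-0.1,0,0.15],[0,0,0,0.95,-0.1,0.2,0.15],[0,0,0,0.95,-0.1,0.5,0.15],[0,0,0,0.95,-0.1,0.8,0.15],[0,0,0,0.66,-0.1,0.8,0.15],[0,0,0,0,0,0.8,0.15]]' >/dev/null
python3 -m handwheel '[[0,0,0,0,0,0.8,0.15],[0,0,0,0,0,0.5,0.15],[0,0,0,0,0,0.25,0.15],[0,0,0,0,0,0,0.15],[0,0,0,0,0,0,0.15]]' >/dev/null
python3 - <<'E'
from h import *
s=wrist('ro1'); shapes(s,'blue',.018,True);go((497,94.3,8.4,79))
E
```

```text
blue  [252. 222.] cen [496.8  93.7] rc [496.9  93.7] A2630 wh 58 58 rect75.4 ax66.4 sq35.7 hx-10.3
blue  [417. 183.] cen [608.6  95.9] rc [608.6  95.9] A2448 wh 41 87 rect48.6 ax-41.7 sq4.8 hx-9.9
t22.5 at [497.1  94.3  36.2] phi78.93 q6 0.15 gap75.3 F [-0.5 -0.3  0.6]
(497, 94.3, 8.4, 79) turn az total -0.002 then shift total [-1.000e-03 -6.000e-03  1.114e+00]
```

```bash

python3 -m handwheel '[[0,0,0,-0.03,0,0.2,0.15],[0,0,0,0,0,0.3,0.15],[0,0,0,0,0,0.3,0.15],[0,0,0,0,0,0.2,0.15],[0,0,0,0,0,0.1,0.15],[0,0,0,0,0,0,0.15],[0,0,0,0,0,0,0.15],[0,0,0,0,0,0,0.5]]' >/dev/null
python3 -m handwheel '[[0,0,0,0,0,0,0.5],[0,0,0,0,0,0,0.5],[0,0,0,0,0,0,0.5],[0,0,0,0,0,0,0.5],[0,0,0,0,0,0,0.5],[0,0,0,0,0,0,0.5]]' | grep -v tcp
python3 - <<'E'
from h import *
s=wrist('ro2'); shapes(s,'blue',.018,True);go((593.1,-260.1,165,79),(593.1,-260.1,75,79))
E
```

```text
time: 23.67
eef_pos: [0.497, 0.0934, 0.0085]
ft_force: [0.1, 0.3, 2.8]
finger_gap: 0.0594
grip_force: 20.0
blue  [253. 235.] cen [498.5  98. ] rc [498.9 100.1] A2174 wh 45 58 rect78.9 ax-11.0 sq-11.5 hx3.8
blue  [439. 192.] cen [606.9  97.8] rc [606.1  98.1] A2293 wh 41 81 rect47.6 ax-39.7 sq5.7 hx-8.3
t23.7 at [497.   93.4   8.4] phi79.00 q6 0.14 gap59.0 F [0.2 0.1 4.2]
(593.1, -260.1, 165, 79) turn az total 0.000 then shift total [-13.146   6.472  -6.262]
(593.1, -260.1, 75, 79) turn az total 0.000 then shift total [0.  0.  3.6]
```

```bash

python3 -m handwheel '[[0,0,0,0,0,-0.2,0.5],[0,0,0,0,0,-0.5,0.5],[0,0,0,0,0,-0.8,0.5],[0,0,0,0,0,-0.9,0.5],[0,0,0,0,0,-0.9,0.5],[0,0,0,-0.3,0.15,-0.9,0.5],[0,0,0,-0.6,0.3,-0.9,0.5],[0,0,0,-0.9,0.45,-0.75,0.5]]' >/dev/null
python3 -m handwheel '[[0,0,0,-0.95,0.47,-0.4,0.5],[0,0,0,-0.95,0.47,0,0.5],[0,0,0,-0.95,0.47,0,0.5],[0,0,0,-0.95,0.47,0,0.5],[0,0,0,-0.95,0.47,0,0.5],[0,0,0,-0.95,0.47,0,0.5],[0,0,0,-0.95,0.47,0,0.5],[0,0,0,-0.95,0.47,0,0.5]]' > /dev/null
python3 -m handwheel '[[0,0,0,-0.95,0.47,0,0.5],[0,0,0,-0.95,0.47,0,0.5],[0,0,0,-0.95,0.47,0,0.5],[0,0,0,-0.6,0.27,0,0.5],[0,0,0,-0.3,0.13,0,0.5],[0,0,0,0,0,0.3,0.5],[0,0,0,0,0,0.7,0.5],[0,0,0,0,0,0.8,0.5]]' >/dev/null
python3 -m handwheel '[[0,0,0,0,0,0.8,0.5],[0,0,0,0,0,0.6,0.5],[0,0,0,0,0,0.3,0.5],[0,0,0,0,0,0,0.5],[0,0,0,0,0,0,0.5]]' | grep -v tcp
python3 - <<'E'
from h import *
go((593.1,-260.1,62.4,79))
E
```

```text
time: 26.13
eef_pos: [0.593, -0.2595, 0.0773]
ft_force: [-0.1, -1.4, -1.4]
finger_gap: 0.0592
grip_force: 20.0
t26.1 at [ 593.  -259.5   77.3] phi79.04 q6 -0.40 gap59.2 F [-0.1 -1.4 -1.4]
(593.1, -260.1, 62.4, 79) turn az total 0.001 then shift total [-0.021  0.008  0.597]
```

```bash

python3 -m handwheel '[[0,0,0,-0.015,0.005,0.2,0.5],[0,0,0,0,0,0.2,0.5],[0,0,0,0,0,0.1,0.5],[0,0,0,0,0,0.05,0.5],[0,0,0,0,0,0.03,0.5],[0,0,0,0,0,0.015,0.5],[0,0,0,0,0,0,0.5],[0,0,0,0,0,0,0.5]]' | grep -v tcp
python3 - <<'E'
from h import *
go((593.1,-260.1,62.4,79))
E
python3 -m handwheel '[[0,0,0,0,0,0,0.5],[0,0,0,0,0,0,0.29],[0,0,0,0,0,0,0.2],[0,0,0,0,0,0,0.15],[0,0,0,0,0,0,0.15],[0,0,0,0,0,-0.2,0.15],[0,0,0,0,0,-0.5,0.15],[0,0,0,0,0,-0.8,0.15]]' | grep -v tcp
python3 -m handwheel '[[0,0,0,0,0,-0.8,0.15],[0,0,0,0,0,-0.8,0.15],[0,0,0,0,0,-0.5,0.15],[0,0,0,0,0,0,0.15],[0,0,0,0,0,0,0.15]]' >/dev/null
python3 - <<'E'
from h import *
s=wrist('ro3'); shapes(s,'blue',.072,True);shapes(s,'clay',.06,True,lo=.003,hi=.008);go((609.5,96,35,138.3))
E
```

```text
time: 26.8
eef_pos: [0.593, -0.2606, 0.0625]
ft_force: [-1.6, 0.5, 3.8]
finger_gap: 0.0591
grip_force: 20.0
t26.8 at [ 593.  -260.6   62.5] phi79.00 q6 -0.40 gap59.1 F [-1.6  0.5  3.8]
(593.1, -260.1, 62.4, 79) turn az total -0.000 then shift total [0.022 0.002 0.004]
time: 27.47
eef_pos: [0.5923, -0.2602, 0.0987]
ft_force: [-0.5, 0.4, 0.7]
finger_gap: 0.0746
grip_force: 0.0
blue  [125. 205.] cen [ 481.1 -259.4] rc [ 481.9 -262.4] A2621 wh 57 56 rect79.5 ax35.1 sq-8.7 hx12.6
blue  [253. 190.] cen [ 593.7 -260.3] rc [ 593.7 -260.5] A2628 wh 58 58 rect79.0 ax58.5 sq22.4 hx21.2
blue  [96. 91.] cen [ 481.5 -149.3] rc [ 481.4 -149.3] A2966 wh 59 68 rect81.4 ax-2.8 sq5.4 hx20.6
clay  [254. 186.] cen [ 594.9 -259.3] rc [ 595.1 -259.5] A4449 wh 76 75 rect42.6 ax76.6 sq33.2 hx26.4
clay HOLE [253. 192.] cen [ 593.  -263.5] rc [ 593.  -263.5] A3107 wh 63 63 rect27.6 ax78.2 sq34.3 hx3.9
clay  [109.  84.] cen [ 480.2 -147.6] rc [ 481.2 -147. ] A5109 wh 81 87 rect21.3 ax9.5 sq-22.9 hx16.7
clay HOLE [97. 92.] cen [ 476.3 -147.3] rc [ 476.4 -147.1] A3641 wh 63 76 rect81.3 ax-18.2 sq9.6 hx20.7
clay  [226.  55.] cen [ 592.7 -146.6] rc [ 592.8 -146.5] A4439 wh 79 79 rect25.3 ax-19.8 sq24.6 hx11.8
clay HOLE [225.  54.] cen [ 592.8 -146.4] rc [ 593.  -146.5] A1391 wh 29 71 rect70.8 ax-19.3 sq23.1 hx8.0
t27.9 at [ 592.7 -260.4  151.4] phi79.00 q6 -0.40 gap74.6 F [-0.1  0.3 -0.6]
(609.5, 96, 35, 138.3) turn az total -1.318 then shift total [ 8.984 11.091  4.657]
```

View pics/ro3.png

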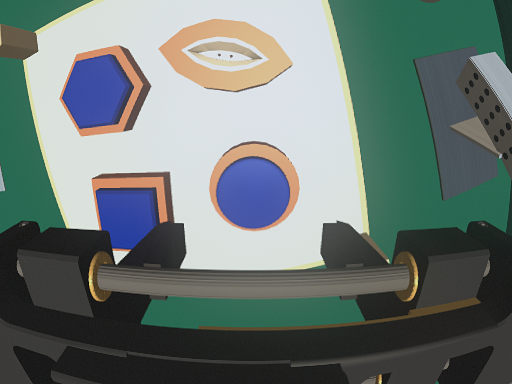

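The round sits at (253,193) within its mould, about 1.5 mm off centre, with clay showing all round. Now the leaf.

```bash

python3 -m handwheel '[[0,0,-0.146,0,0,0,0.2],[0,0,-0.1465,0,0,0,0.3],[0,0,-0.1465,0,0,0,0.32],[0,0,-0.1465,0,0,0,0.32],[0,0,-0.1465,0,0,0,0.32],[0,0,-0.1465,0,0,0,0.32],[0,0,-0.1465,0,0,0,0.32],[0,0,-0.1465,0,0,0,0.32]]' >/dev/null
python3 -m handwheel '[[0,0,-0.1465,0.2,0.25,0,0.32],[0,0,0,0.5,0.62,0,0.32],[0,0,0,0.75,0.925,0,0.32],[0,0,0,0.75,0.925,0,0.32],[0,0,0,0.75,0.925,0,0.32],[0,0,0,0.75,0.925,0,0.32],[0,0,0,0.75,0.925,0,0.32],[0,0,0,0.75,0.925,0,0.32]]' >/dev/null
python3 -m handwheel '[[0,0,0,0.75,0.925,0,0.32],[0,0,0,0.75,0.925,0,0.32],[0,0,0,0.75,0.925,0.2,0.32],[0,0,0,0.75,0.925,0.5,0.32],[0,0,0,0.75,0.925,0.8,0.32],[0,0,0,0.03,0.045,0.8,0.32],[0,0,0,0,0,0.8,0.32],[0,0,0,0,0,0.8,0.32]]' >/dev/null
python3 -m handwheel '[[0,0,0,0,0,0.5,0.32],[0,0,0,0,0,0.25,0.32],[0,0,0,0,0,0,0.32],[0,0,0,0,0,0,0.32]]' | grep -v tcp
python3 - <<'E'
from h import *
s=wrist('le1'); shapes(s,'blue',.018,True);go((609.5,96,8.4,138.3))
E
```

```text
time: 30.27
eef_pos: [0.6106, 0.0956, 0.0357]
ft_force: [-0.0, -0.1, 0.9]
finger_gap: 0.0597
grip_force: 0.0
blue  [254. 215.] cen [608.1  96.9] rc [605.2  99.4] A2343 wh 41 76 rect48.5 ax-41.7 sq3.4 hx-11.7
t30.3 at [610.9  95.6  36.3] phi138.30 q6 -0.88 gap59.6 F [0.3 0.2 0.2]
(609.5, 96, 8.4, 138.3) turn az total 0.000 then shift total [ 0.053 -0.025  1.117]
```

```bash

python3 -m handwheel '[[0,0,0,0.04,-0.02,0.2,0.32],[0,0,0,0,0,0.3,0.32],[0,0,0,0,0,0.3,0.32],[0,0,0,0,0,0.2,0.32],[0,0,0,0,0,0.1,0.32],[0,0,0,0,0,0,0.32],[0,0,0,0,0,0,0.32],[0,0,0,0,0,0,0.7]]' >/dev/null
python3 -m handwheel '[[0,0,0,0,0,0,0.7],[0,0,0,0,0,0,0.7],[0,0,0,0,0,0,0.7],[0,0,0,0,0,0,0.7],[0,0,0,0,0,0,0.7],[0,0,0,0,0,0,0.7]]' | grep -v tcp
python3 - <<'E'
from h import *
s=wrist('le2'); shapes(s,'blue',.018,True);go((591.6,-146.6,165,160.7),(591.6,-146.6,75,160.7))
E
```

```text
time: 31.48
eef_pos: [0.6097, 0.096, 0.0087]
ft_force: [-0.3, -0.6, 2.4]
finger_gap: 0.0416
grip_force: 20.0
blue  [253. 226.] cen [602.4 101. ] rc [598.3 104.7] A1850 wh 41 59 rect48.2 ax-41.7 sq-0.3 hx-12.8
t31.5 at [609.7  96.    8.7] phi138.31 q6 -0.88 gap41.9 F [-1.5  0.5  3. ]
(591.6, -146.6, 165, 160.7) turn az total -0.497 then shift total [-2.523 -9.397 -6.254]
(591.6, -146.6, 75, 160.7) turn az total -0.000 then shift total [0.  0.  3.6]
```

View pics/le2.png

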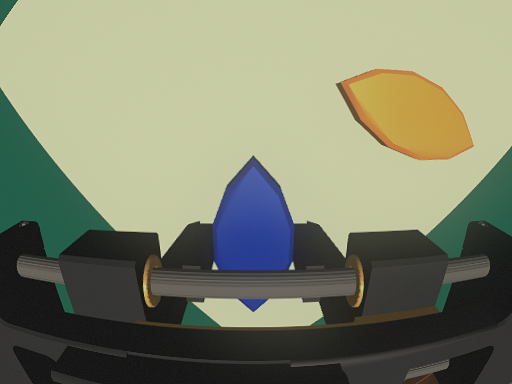

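The leaf is gripped on its flats, its tip straight ahead at (253,157). I'll carry it to its mould.

```bash

python3 -m handwheel '[[0,0,0,0,0,-0.2,0.7],[0,0,0,0,0,-0.5,0.7],[0,0,0,0,0,-0.8,0.7],[0,0,-0.124,0,0,-0.9,0.7],[0,0,-0.124,0,0,-0.9,0.7],[0,0,-0.124,0,0,-0.9,0.7],[0,0,-0.125,0,0,-0.9,0.7],[0,0,0,-0.1,-0.4,-0.75,0.7]]' >/dev/null
python3 -m handwheel '[[0,0,0,-0.2,-0.8,-0.4,0.7],[0,0,0,-0.25,-0.95,0,0.7],[0,0,0,-0.25,-0.95,0,0.7],[0,0,0,-0.25,-0.95,0,0.7],[0,0,0,-0.25,-0.95,0,0.7],[0,0,0,-0.25,-0.95,0,0.7],[0,0,0,-0.25,-0.95,0,0.7],[0,0,0,-0.25,-0.95,0,0.7]]' > /dev/null
python3 -m handwheel '[[0,0,0,-0.25,-0.8,0,0.7],[0,0,0,-0.2,-0.5,0,0.7],[0,0,0,0,-0.25,0,0.7],[0,0,0,0,0,0.3,0.7],[0,0,0,0,0,0.7,0.7],[0,0,0,0,0,0.8,0.7],[0,0,0,0,0,0.8,0.7],[0,0,0,0,0,0.6,0.7]]' >/dev/null
python3 -m handwheel '[[0,0,0,0,0,0.3,0.7],[0,0,0,0,0,0,0.7],[0,0,0,0,0,0,0.7]]' | grep -v tcp
python3 - <<'E'
from h import *
go((591.1,-146.4,62.7,160.7))
E
```

```text
time: 33.78
eef_pos: [0.5909, -0.1458, 0.0773]
ft_force: [0.5, -0.5, -1.3]
finger_gap: 0.0418
grip_force: 20.0
t33.8 at [ 590.9 -145.8   77.3] phi160.72 q6 -1.67 gap41.8 F [ 0.5 -0.5 -1.3]
(591.1, -146.4, 62.7, 160.7) turn az total 0.000 then shift total [-0.014 -0.02   0.584]
```

```bash

python3 -m handwheel '[[0,0,0,-0.01,-0.015,0.2,0.7],[0,0,0,0,0,0.2,0.7],[0,0,0,0,0,0.1,0.7],[0,0,0,0,0,0.05,0.7],[0,0,0,0,0,0.02,0.7],[0,0,0,0,0,0.015,0.7],[0,0,0,0,0,0,0.7],[0,0,0,0,0,0,0.7]]' | grep -v tcp
python3 - <<'E'
from h import *
go((591.1,-146.4,62.6,160.7))
E
python3 -m handwheel '[[0,0,0,0,0,0,0.7],[0,0,0,0,0,0,0.5],[0,0,0,0,0,0,0.4],[0,0,0,0,0,0,0.32],[0,0,0,0,0,0,0.32],[0,0,0,0,0,-0.2,0.32],[0,0,0,0,0,-0.5,0.32],[0,0,0,0,0,-0.8,0.32]]' | grep -v tcp
python3 -m handwheel '[[0,0,0,0,0,-0.9,0.15],[0,0,0,0,0,-0.9,0.15],[0,0,0,0,0,-0.9,0.15],[0,0,0,0,0,-0.9,0.15],[0,0,0,0,0,-0.5,0.15],[0,0,0,0,0,0,0.15],[0,0,0,0,0,0,0.15]]' >/dev/null
python3 - <<'E'
from h import *
s=wrist('le3'); shapes(s,'blue',.072,True);shapes(s,'clay',.06,True,lo=.003,hi=.008);go((557,-200,280,79),(557,-200,280,-11))
E
```

```text
time: 34.45
eef_pos: [0.591, -0.147, 0.0627]
ft_force: [1.3, 0.2, -1.1]
finger_gap: 0.042
grip_force: 20.0
t34.5 at [ 591.  -147.    62.7] phi160.67 q6 -1.67 gap42.0 F [ 1.3  0.2 -1.1]
(591.1, -146.4, 62.6, 160.7) turn az total -0.001 then shift total [0.004 0.025 0.003]
time: 35.12
eef_pos: [0.5901, -0.1466, 0.0993]
ft_force: [0.2, -0.3, -0.2]
finger_gap: 0.0595
grip_force: 0.0
blue  [153. 213.] cen [ 587.  -260.7] rc [ 586.4 -260.4] A2022 wh 46 59 rect5.6 ax-83.3 sq13.0 hx-29.1
blue  [253. 178.] cen [ 590.2 -148.3] rc [ 590.2 -148.2] A2421 wh 40 87 rect70.6 ax-19.3 sq25.8 hx11.0
blue  [110. 116.] cen [ 480.1 -262.5] rc [ 480.3 -261.7] A2961 wh 57 55 rect79.2 ax79.5 sq-10.7 hx20.1
blue  [214.  71.] cen [ 480.2 -148.3] rc [ 480.2 -148.3] A2936 wh 59 67 rect81.1 ax20.6 sq22.6 hx20.9
clay  [256. 177.] cen [ 592.4 -146.2] rc [ 592.4 -146.3] A4391 wh 79 78 rect25.8 ax-19.2 sq25.8 hx10.9
clay HOLE [253. 178.] cen [ 593.  -149.2] rc [ 592.9 -149. ] A2877 wh 44 94 rect69.6 ax-19.3 sq26.2 hx12.0
clay  [216.  71.] cen [ 479.  -147.6] rc [ 478.8 -147.6] A4916 wh 87 76 rect50.9 ax19.1 sq25.7 hx21.5
clay HOLE [214.  71.] cen [ 478.2 -149.3] rc [ 478.1 -149.3] A3406 wh 63 72 rect80.9 ax26.7 sq22.8 hx21.3
clay  [19. 38.] cen [ 327.8 -358. ] rc [ 327.8 -358.3] A3503 wh 68 66 rect50.6 ax60.5 sq22.5 hx0.0
clay HOLE [19. 38.] cen [ 327.7 -357.9] rc [ 327.7 -357.9] A1491 wh 44 44 rect3.5 ax-18.5 sq22.9 hx3.9
t35.8 at [ 590.5 -146.8  201.8] phi160.68 q6 -1.67 gap75.4 F [-0.9 -1.1 -0.4]
(557, -200, 280, 79) turn az total 1.815 then shift total [-2.346 -0.911 -3.13 ]
(557, -200, 280, -11) turn az total 2.000 then shift total [ 0. -0.  0.]
```

View pics/le3.png

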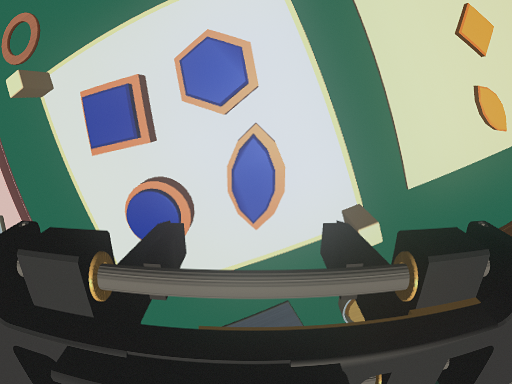

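The leaf is the wrong way across: the rim is about 4 px on the left and 10 px on the right, roughly 2.6 mm off. Square, hexagon and round look fine. I'll regrip the leaf and shift it.

```bash

python3 -m handwheel '[[0,0,0,0,0,0.4,0.32],[0,0,0,0,0,0.8,0.32],[0,0,0,0,0,0.9,0.32],[0,0,0,0,0,0.9,0.32],[0,0,0,0,0,0.9,0.32],[0,0,0,0,0,0.7,0.32],[0,0,0,0,0,0.4,0.32],[0,0,0,0,0,0,0.32]]' >/dev/null
python3 -m handwheel '[[0,0,0,0,0,0,0.32],[0,0,0,0,0,0.3,0.32],[0,0,0,0,0,0.15,0.32],[0,0,0,0,0,0.1,0.32],[0,0,0,0,0,0,0.32],[0,0,0,0,0,0,0.32]]' 10| grep -v tcp
python3 - <<'E'
from h import *
go((590.7,-146.8,62.7,160.7))
E
python3 -m handwheel '[[0,0,0,0,0,0,0.45],[0,0,0,0,0,0,0.5],[0,0,0,0,0,0,0.6],[0,0,0,0,0,0,0.7],[0,0,0,0,0,0,0.7],[0,0,0,0,0,0,0.7],[0,0,0,0,0,0,0.7]]' | grep -v tcp
python3 - <<'E'
from h import *
go((590.7,-146.8,62.7,160.7))
E
```

```text
time: 36.92
eef_pos: [0.5909, -0.1469, 0.0639]
ft_force: [0.5, 0.1, 0.4]
finger_gap: 0.0601
grip_force: 0.0
t36.9 at [ 590.9 -146.9   63.9] phi160.68 q6 -1.67 gap60.1 F [0.5 0.1 0.4]
(590.7, -146.8, 62.7, 160.7) turn az total -0.000 then shift total [0.011 0.002 0.048]
time: 37.5
eef_pos: [0.591, -0.147, 0.064]
ft_force: [-0.4, -0.3, 1.9]
finger_gap: 0.042
grip_force: 10.0
t37.5 at [ 591. -147.   64.] phi160.68 q6 -1.67 gap42.0 F [-0.4 -0.3  1.9]
(590.7, -146.8, 62.7, 160.7) turn az total -0.001 then shift total [0.013 0.002 0.05 ]
```

```bash

python3 -m handwheel '[[0,0,0,0,0,-0.06,0.7],[0,0,0,0,0,-0.06,0.7],[0,0,0,0,0,0,0.7],[0,0,0,-0.025,0.05,0,0.7],[0,0,0,-0.02,0.05,0,0.7],[0,0,0,0,0,0,0.7],[0,0,0,0,0,0.06,0.7],[0,0,0,0,0,0.04,0.7]]' >/dev/null
python3 -m handwheel '[[0,0,0,0,0,0.015,0.7],[0,0,0,0,0,0.005,0.7],[0,0,0,0,0,0,0.7],[0,0,0,0,0,0,0.7]]' | grep -v tcp
python3 -m handwheel '[[0,0,0,0,0,0,0.5],[0,0,0,0,0,0,0.4],[0,0,0,0,0,0,0.32],[0,0,0,0,0,0,0.32],[0,0,0,0,0,-0.2,0.32],[0,0,0,0,0,-0.5,0.32],[0,0,0,0,0,-0.8,0.32],[0,0,0,0,0,-0.9,0.15]]' | grep -v tcp
python3 -m handwheel '[[0,0,0,0,0,-0.9,0.15],[0,0,0,0,0,-0.9,0.15],[0,0,0,0,0,-0.9,0.15],[0,0,0,0,0,-0.5,0.15],[0,0,0,0,0,0,0.15],[0,0,0,0,0,0,0.15]]' >/dev/null
python3 - <<'E'
from h import *
s=wrist('le4'); shapes(s,'blue',.072,True);shapes(s,'clay',.06,True,lo=.003,hi=.008);go((575,-200,280,79))
E
```

```text
time: 38.5
eef_pos: [0.5927, -0.1449, 0.064]
ft_force: [-1.5, 2.1, 3.4]
finger_gap: 0.0416
grip_force: 10.0
time: 39.17
eef_pos: [0.5924, -0.1448, 0.124]
ft_force: [0.0, 0.5, 1.1]
finger_gap: 0.0647
grip_force: 0.0
blue  [152. 212.] cen [ 588.  -260.6] rc [ 587.5 -260.8] A2134 wh 48 59 rect6.7 ax-81.4 sq14.5 hx29.5
blue  [253. 178.] cen [ 592.  -146.2] rc [ 592.1 -146.1] A2418 wh 40 87 rect71.1 ax-19.4 sq24.5 hx9.0
blue  [108. 115.] cen [ 480.1 -262.5] rc [ 480.1 -262.2] A2958 wh 56 55 rect79.4 ax79.0 sq-10.5 hx17.4
blue  [211.  70.] cen [ 480.3 -148.3] rc [ 480.  -148.3] A2937 wh 67 59 rect51.3 ax21.1 sq19.9 hx20.9
clay  [253. 175.] cen [ 592.4 -146.2] rc [ 592.4 -146.1] A4386 wh 78 79 rect25.8 ax-19.3 sq25.9 hx10.8
clay HOLE [253. 178.] cen [ 594.8 -147.2] rc [ 595.  -147.2] A2876 wh 44 93 rect70.9 ax-19.3 sq25.4 hx10.6
clay  [114. 115.] cen [ 479.5 -262.8] rc [ 479.4 -262.7] A5185 wh 74 72 rect79.8 ax82.1 sq-10.2 hx18.6
clay HOLE [109. 115.] cen [ 478.3 -267.1] rc [ 478.3 -267.1] A3608 wh 63 59 rect79.3 ax78.7 sq-10.6 hx17.9
clay  [214.  71.] cen [ 479.  -147.6] rc [ 478.9 -147.7] A4921 wh 76 87 rect80.7 ax17.5 sq22.2 hx21.1
clay HOLE [211.  70.] cen [ 478.2 -149.3] rc [ 478.1 -149.4] A3405 wh 63 72 rect81.2 ax27.1 sq22.8 hx21.1
clay  [19. 38.] cen [ 327.9 -357.9] rc [ 327.8 -357.9] A3513 wh 68 66 rect38.4 ax67.5 sq22.4 hx3.7
clay HOLE [18. 38.] cen [ 327.9 -357.8] rc [ 328.  -357.8] A1494 wh 44 44 rect6.4 ax-19.9 sq23.7 hx-0.4
t39.7 at [ 592.4 -144.8  203. ] phi160.68 q6 -1.67 gap75.0 F [-0.5 -0.2 -0.1]
(575, -200, 280, 79) turn az total 1.815 then shift total [-2.3   -0.264 -3.082]
```

View pics/le4.png

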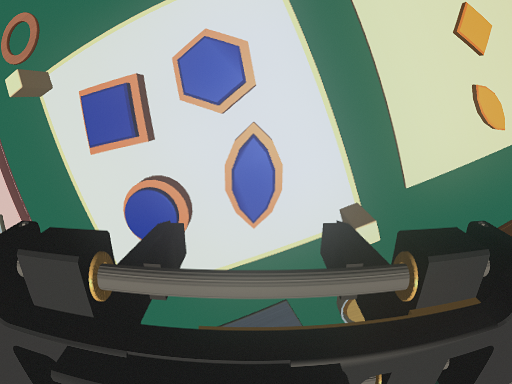

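The leaf is now centred within 0.4 mm, with an even rim at (253,175). There's plenty of time, so I'll trim the round and the hexagon the same way.

```bash

python3 -m handwheel '[[0,0,0.151,0,0,0,0.15],[0,0,0.1513,0,0,0,0.15],[0,0,0.1513,0,0,0,0.15],[0,0,0.1513,0,0,0,0.15],[0,0,0.1513,0,0,0,0.15],[0,0,0.1513,0,0,0,0.15],[0,0,0.1513,0,0,0,0.15],[0,0,0.1513,0,0,0,0.15]]' >/dev/null
python3 -m handwheel '[[0,0,0.1513,0,0,0,0.15],[0,0,0.1513,0,0,0,0.15],[0,0,0.1513,0,0,0,0.15],[0,0,0.1513,0,0,0,0.15],[0,0,0,-0.5,0,0.2,0.15],[0,0,0,-0.9,0.2,0.4,0.15],[0,0,0,-0.9,0.2,0.5,0.15],[0,0,0,-0.9,0.2,0.5,0.15]]' >/dev/null
python3 -m handwheel '[[0,0,0,-0.9,0.2,0.3,0.15],[0,0,0,-0.3,0.1,0.1,0.15],[0,0,0,0,0,0,0.15],[0,0,0,0,0,0,0.15]]' >/dev/null
python3 - <<'E'
from h import *
s=wrist('ro5'); shapes(s,'blue',.072,True);shapes(s,'clay',.06,True,lo=.003,hi=.008);go((592.9,-260.4,64,79))
E
```

```text
blue  [126. 214.] cen [ 480.6 -258.5] rc [ 481.7 -262.7] A2518 wh 57 56 rect79.2 ax35.6 sq1.5 hx24.4
blue  [254. 193.] cen [ 593.7 -260.3] rc [ 593.7 -260.4] A2630 wh 58 58 rect4.2 ax56.2 sq20.6 hx27.9
blue  [97. 96.] cen [ 481.5 -149.3] rc [ 481.5 -149.3] A2963 wh 59 68 rect80.9 ax-4.6 sq9.3 hx21.2
blue  [225.  57.] cen [ 593.2 -147.3] rc [ 593.  -147.4] A2480 wh 42 87 rect70.5 ax-19.8 sq23.6 hx9.4
clay  [254. 190.] cen [ 594.9 -259.4] rc [ 594.9 -259.3] A4448 wh 76 75 rect87.0 ax77.6 sq32.8 hx19.0
clay HOLE [253. 196.] cen [ 593.  -263.6] rc [ 593.1 -263.7] A3109 wh 63 63 rect39.7 ax78.2 sq34.1 hx-14.5
clay  [109.  91.] cen [ 480.4 -147.5] rc [ 481.3 -147. ] A5144 wh 81 87 rect21.3 ax10.8 sq-40.7 hx23.0
clay HOLE [98. 96.] cen [ 476.3 -147.4] rc [ 476.3 -147.3] A3630 wh 63 76 rect81.0 ax-15.8 sq10.3 hx20.8
clay  [226.  60.] cen [ 592.7 -146.5] rc [ 592.6 -146.5] A4420 wh 78 79 rect25.9 ax-19.7 sq25.4 hx12.6
clay HOLE [225.  57.] cen [ 592.6 -145. ] rc [ 592.4 -145. ] A2932 wh 45 94 rect71.3 ax-19.9 sq23.8 hx9.6
t41.4 at [ 593.9 -256.5  153.9] phi79.09 q6 -0.40 gap75.0 F [ 0.7  0.  -0.1]
(592.9, -260.4, 64, 79) turn az total 0.002 then shift total [-0.162 -0.007  3.595]
```

```bash

python3 -m handwheel '[[0,0,0,-0.1,0,0.4,0.15],[0,0,0.002,-0.062,-0.007,0.7,0.15],[0,0,0,0,0,0.8,0.15],[0,0,0,0,0,0.8,0.15],[0,0,0,0,0,0.5,0.15],[0,0,0,0,0,0.25,0.15],[0,0,0,0,0,0.1,0.15],[0,0,0,0,0,0,0.15]]' >/dev/null
python3 -m handwheel '[[0,0,0,0,0,0,0.15],[0,0,0,0,0,0.02,0.25],[0,0,0,0,0,0,0.35],[0,0,0,0,0,0,0.5],[0,0,0,0,0,0,0.5],[0,0,0,0,0,0,0.5],[0,0,0,0,0,0,0.5],[0,0,0,0,0,0,0.5]]' 10| grep -v tcp
python3 - <<'E'
from h import *
go((592.9,-260.4,64,79))
E
```

```text
time: 42.77
eef_pos: [0.5931, -0.2613, 0.0651]
ft_force: [-0.5, 0.1, 5.5]
finger_gap: 0.0594
grip_force: 10.0
t42.8 at [ 593.1 -261.3   65.1] phi78.90 q6 -0.40 gap59.4 F [-0.5  0.1  5.5]
(592.9, -260.4, 64, 79) turn az total -0.002 then shift total [ 0.032 -0.015  0.042]
```

```bash

python3 -m handwheel '[[0,0,0,0,0,-0.06,0.5],[0,0,0,0,0,-0.06,0.5],[0,0,0,0,0,0,0.5],[0,0,0,0.046,0.04,0,0.5],[0,0,0,0,0,0,0.5],[0,0,0,0,0,0.06,0.5],[0,0,0,0,0,0.04,0.5],[0,0,0,0,0,0.015,0.5]]' >/dev/null
python3 -m handwheel '[[0,0,0,0,0,0.005,0.5],[0,0,0,0,0,0,0.5],[0,0,0,0,0,0,0.5]]' | grep -v tcp
python3 -m handwheel '[[0,0,0,0,0,0,0.29],[0,0,0,0,0,0,0.2],[0,0,0,0,0,0,0.15],[0,0,0,0,0,0,0.15],[0,0,0,0,0,-0.2,0.15],[0,0,0,0,0,-0.5,0.15],[0,0,0,0,0,-0.8,0.15],[0,0,0,0,0,-0.9,0.15]]' | grep -v tcp
python3 -m handwheel '[[0,0,0,0,0,-0.8,0.15],[0,0,0,0,0,-0.4,0.15],[0,0,0,0,0,0,0.15],[0,0,0,0,0,0,0.15]]' >/dev/null
python3 - <<'E'
from h import *
s=wrist('ro6'); shapes(s,'blue',.072,True);shapes(s,'clay',.06,True,lo=.003,hi=.008);go((477.9,-148.2,160,51.1),(477.9,-148.2,64,51.1))
E
```

```text
time: 43.68
eef_pos: [0.5941, -0.2602, 0.0651]
ft_force: [-2.2, 1.3, 5.4]
finger_gap: 0.0594
grip_force: 10.0
time: 44.35
eef_pos: [0.5937, -0.26, 0.1247]
ft_force: [0.5, 0.7, -0.0]
finger_gap: 0.0748
grip_force: 0.0
blue  [125. 214.] cen [ 480.9 -259.5] rc [ 481.9 -262.7] A2624 wh 57 56 rect79.2 ax35.0 sq-8.3 hx-1.1
blue  [254. 189.] cen [ 595.  -259.2] rc [ 595.  -259.3] A2631 wh 58 58 rect77.0 ax71.3 sq24.6 hx23.0
blue  [96. 93.] cen [ 481.5 -149.3] rc [ 481.5 -149.3] A2962 wh 59 67 rect81.0 ax0.0 sq8.4 hx21.4
blue  [224.  54.] cen [ 593.2 -147.4] rc [ 593.1 -147.4] A2484 wh 42 87 rect69.6 ax-19.8 sq23.9 hx9.5
clay  [253. 186.] cen [ 594.9 -259.4] rc [ 594.9 -259.2] A4443 wh 76 75 rect86.8 ax77.6 sq32.6 hx19.8
clay HOLE [253. 191.] cen [ 594.4 -262.4] rc [ 594.4 -262.5] A3103 wh 63 63 rect41.6 ax79.3 sq34.0 hx-25.6
clay  [108.  88.] cen [ 480.4 -147.5] rc [ 481.3 -147. ] A5132 wh 81 87 rect21.1 ax11.4 sq-34.2 hx20.3
clay HOLE [97. 93.] cen [ 476.4 -147.3] rc [ 476.5 -147.1] A3635 wh 63 76 rect81.2 ax-17.4 sq10.2 hx21.1
clay  [225.  56.] cen [ 592.7 -146.5] rc [ 592.7 -146.5] A4426 wh 78 79 rect25.8 ax-19.7 sq25.6 hx13.2
clay HOLE [224.  54.] cen [ 592.6 -145. ] rc [ 592.5 -145. ] A2939 wh 46 94 rect70.3 ax-20.0 sq23.8 hx9.8
t44.7 at [ 593.7 -260.   153.3] phi78.90 q6 -0.40 gap74.9 F [-0.3  1.4 -0.7]
(477.9, -148.2, 160, 51.1) turn az total 0.618 then shift total [ 0.57  -6.413 -0.268]
(477.9, -148.2, 64, 51.1) turn az total -0.000 then shift total [0.   0.   3.84]
```

The round is now within 0.2 mm. The same trim for the hexagon follows.

```bash

python3 -m handwheel '[[0,0,0.154,0,0,0,0.15],[0,0,0.154,0,0,0,0.15],[0,0,0.155,0,0,0,0.15],[0,0,0.155,0,0,0,0.15],[0,0,0,0.05,-0.4,-0.15,0.15],[0,0,0,0.08,-0.9,-0.118,0.15],[0,0,0,0.08,-0.95,0,0.15],[0,0,0,0.08,-0.95,0,0.15]]' >/dev/null
python3 -m handwheel '[[0,0,0,0.08,-0.95,0,0.15],[0,0,0,0.08,-0.95,0,0.15],[0,0,0,0.08,-0.9,0,0.15],[0,0,0,0.04,-0.413,0,0.15],[0,0,0,0,0,0,0.15],[0,0,0,0,0,0,0.15],[0,0,0,0,0,0.4,0.15],[0,0,0,0,0,0.8,0.15]]' >/dev/null
python3 -m handwheel '[[0,0,0,0,0,0.9,0.15],[0,0,0,0,0,0.5,0.15],[0,0,0,0,0,0.3,0.15],[0,0,0,0,0,0.2,0.15],[0,0,0,0,0,0,0.15],[0,0,0,0,0,0,0.15]]' |grep -v tcp
python3 - <<'E'
from h import *
go((477.9,-148.2,64,51.1))
E
```

```text
time: 46.57
eef_pos: [0.4788, -0.1489, 0.084]
ft_force: [-1.1, 0.2, 0.3]
finger_gap: 0.0748
grip_force: 0.0
t46.6 at [ 478.8 -148.9   84. ] phi51.08 q6 0.14 gap74.8 F [-1.1  0.2  0.3]
(477.9, -148.2, 64, 51.1) turn az total -0.000 then shift total [-0.002 -0.046  0.799]
```

```bash

python3 -m handwheel '[[0,0,0,0,-0.02,0.3,0.15],[0,0,0,0,0,0.25,0.15],[0,0,0,0,0,0.15,0.15],[0,0,0,0,0,0.08,0.15],[0,0,0,0,0,0,0.15],[0,0,0,0,0,0,0.15],[0,0,0,0,0,0,0.25],[0,0,0,0,0,0,0.3]]' 10 >/dev/null
python3 -m handwheel '[[0,0,0,0,0,0,0.35],[0,0,0,0,0,0,0.4],[0,0,0,0,0,0,0.5],[0,0,0,0,0,0,0.5],[0,0,0,0,0,0,0.5],[0,0,0,0,0,0,0.5]]' | grep -v tcp
python3 - <<'E'
from h import *
go((477.9,-148.2,64,51.1))
E
python3 -m handwheel '[[0,0,0,0,0,-0.06,0.5],[0,0,0,0,0,-0.06,0.5],[0,0,0,0,0,0,0.5],[0,0,0,-0.018,-0.054,0,0.5],[0,0,0,0,0,0,0.5],[0,0,0,0,0,0.06,0.5],[0,0,0,0,0,0.04,0.5],[0,0,0,0,0,0.015,0.5]]' >/dev/null
python3 -m handwheel '[[0,0,0,0,0,0.005,0.5],[0,0,0,0,0,0,0.5],[0,0,0,0,0,0,0.5]]' | grep -v tcp
python3 -m handwheel '[[0,0,0,0,0,0,0.29],[0,0,0,0,0,0,0.2],[0,0,0,0,0,0,0.15],[0,0,0,0,0,0,0.15],[0,0,0,0,0,-0.2,0.15],[0,0,0,0,0,-0.5,0.15],[0,0,0,0,0,-0.8,0.15],[0,0,0,0,0,-0.9,0.15]]' | grep -v tcp
python3 -m handwheel '[[0,0,0,0,0,-0.8,0.15],[0,0,0,0,0,-0.4,0.15],[0,0,0,0,0,0,0.15],[0,0,0,0,0,0,0.15]]' >/dev/null
python3 - <<'E'
from h import *
s=wrist('hx6'); shapes(s,'blue',.072,True);shapes(s,'clay',.06,True,lo=.003,hi=.008);go()
E
```

```text
time: 47.73
eef_pos: [0.478, -0.1482, 0.0644]
ft_force: [-0.6, -0.2, 3.2]
finger_gap: 0.0598
grip_force: 10.0
t47.7 at [ 478.  -148.2   64.4] phi51.09 q6 0.14 gap59.8 F [-0.6 -0.2  3.2]
(477.9, -148.2, 64, 51.1) turn az total -0.000 then shift total [-0.004 -0.003  0.015]
time: 48.65
eef_pos: [0.4765, -0.1476, 0.0644]
ft_force: [-2.3, 0.7, 4.7]
finger_gap: 0.0599
grip_force: 10.0
time: 49.32
eef_pos: [0.4762, -0.1474, 0.1246]
ft_force: [0.7, 0.5, 0.2]
finger_gap: 0.0745
grip_force: 0.0
blue  [425. 205.] cen [ 595.3 -257.4] rc [ 596.7 -255.8] A2457 wh 52 59 rect50.8 ax-40.2 sq39.4 hx-19.8
blue  [253. 189.] cen [ 478.8 -146.9] rc [ 478.8 -147. ] A2954 wh 67 58 rect51.1 ax47.2 sq-25.0 hx21.3
blue  [360. 105.] cen [ 591.7 -145.7] rc [ 591.8 -145.7] A2467 wh 41 88 rect70.5 ax-19.7 sq26.6 hx10.1
clay  [253. 186.] cen [ 479.1 -147.2] rc [ 479.  -147.3] A4978 wh 87 76 rect50.9 ax53.3 sq8.2 hx21.3
clay HOLE [253. 191.] cen [ 476.7 -149.6] rc [ 476.7 -149.8] A3472 wh 64 72 rect20.7 ax48.7 sq8.5 hx21.0
clay  [354. 105.] cen [ 592.3 -146. ] rc [ 592.3 -146. ] A4453 wh 79 79 rect25.8 ax-19.7 sq25.0 hx7.5
clay HOLE [359. 105.] cen [ 595.2 -148.1] rc [ 595.1 -148.3] A2935 wh 45 95 rect70.7 ax-20.2 sq26.1 hx8.8
t49.7 at [ 476.3 -147.5  153.7] phi51.09 q6 0.14 gap74.9 F [ 0.3 -0.6 -0.7]
```

View pics/hx6.png

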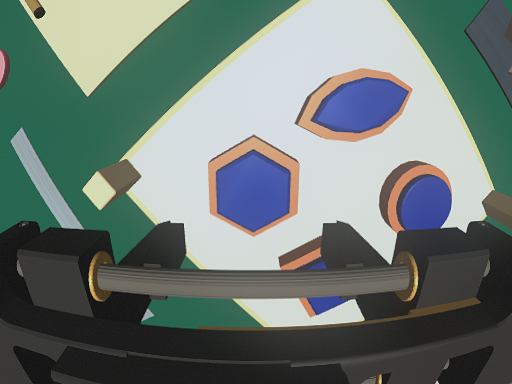

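The hexagon at (253,190) is even all round, within 0.4 mm, and all four glasses lie flat on their own moulds. The gripper is clear above them, so I'll hand the job in.

```bash
python3 -m handwheel '[[0,0,0,0,0,-0.5,0.15],[0,0,0,0,0,-0.5,0.15],[0,0,0,0,0,0,0.15],[0,0,0,0,0,0,0.15]]' | head -1; python3 -c "
from workcell import ctrl
print(ctrl.finish_job())"
```

```text
time: 50.03
the job is handed in; nothing more can be done
None
```

All four blue glass blanks are lying flat on their own moulds, each centred to about 0.5 mm in the last wrist-camera measurements, the amber glass was left alone, and the job was handed in at 50 s of the allowed 109 s.

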